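Lift the warm reaction tile off the warmer with the spatula

TASK

Lift the clear cover off the tile warmer by its knob and set it upright on the bench without dropping it. The porcelain tile underneath is hot, so keep the gripper off it: slide the spatula's blade under it right to its far edge (the tile slides back against the stop bar first) without ramming the warmer or its bar, then lift it off and lay it flat and centred on the two rods of the staining rack, lengthwise across them, without dropping or tipping it. Finally lay the spatula back on the bench, blade down, and leave the other lab ware where it stands.

Things in the scene. Friction and masses are not known exactly. Their poses are not given: they have to be found in the camera images.
- warmer: Fixed warmer: cream housing 230 (x) x 180 mm; on top a flat level aluminium bed 212 x 168 mm, 56 mm above the origin, inside a rim rising 5 mm above it. Origin: centre of the underside; +x to its back, front (-x) roughly to the robot. A clamped stop bar (130 mm along y, 5 mm thick, 10 mm high) crosses the bed behind the tile; its place is not given: front face anywhere from x = 36 to 74 mm.
- tile: Loose white porcelain tile with 12 shallow wells, 80 (x) x 104 (y, long side) x 9 mm, 0.13 to 0.24 kg. Origin: centre of its underside. It lies on the warmer's bed under the cover, turned up to 0.1 rad from it, centre 12 to 24 mm before the bed's. Lower edges bevelled: rising 3 mm over the outer 8 mm. Pushed, it slides back to the stop bar; a blade pushed on along the bed then wedges under it.
- cover: Loose clear plastic dust cover, an open-bottomed box 166 mm (x) by 146 mm (y) by 37 mm high with 3 mm walls, 0.26 kg, standing on the warmer's bed over tile and stop bar. Origin: centre of its lower rim, z up. The bench between the warmer and the rack has room for it.
- knob (a point): Centre of the cover's round black knob (28 mm diameter, 26 mm tall, rising from 37 to 63 mm above the cover's lower rim, in the middle of the top); this point is 53 mm above the lower rim.
- spatula: Loose steel spatula with black handle, 200 mm, 0.14 kg. Origin: centre of the blade's underside; x to its front edge, z up. Blade flat, 90 (x) x 46 x 2.4 mm. A 14 mm wide neck rises from its rear to the handle, a 16 x 16 mm bar parallel to the blade, x = -70 to -155 mm, centre line 45 mm above the underside. It rests stably on its blade, on the bench before the robot, handle to the right (-y).
- handle (a point): A good grip point in the middle of the handle's section, 95 mm behind the blade's centre and 45 mm above the blade's underside.
- blade_tip (a point): Middle of the front lower edge of the blade, 45 mm ahead of the spatula's origin.
- rack: Fixed staining rack: open steel tray 200 (x) x 150 mm, walls 24 mm high, with two 8 mm steel rods along its x above it: 170 mm long, centred, at y = -35 and +35 mm (62 mm clear between), tops 50 mm above the origin, on 8 mm uprights at their ends. Between the rods it is open at the ends above the walls. Origin: centre of the tray's underside, on the bench; -x roughly to the robot.
- rods (a point): Point midway between the two rods, at their middle, level with their tops (50 mm above the rack's origin). Where the centre of the tile's underside belongs.
- tube_rack: Bystander: rack of sample tubes, 58 x 126 mm, 106 mm tall, beyond the work. Origin: centre of its underside.
- bottle: Bystander: white reagent bottle, 60 mm diameter, 120 mm tall. Origin: centre of its underside.
- dishes: Bystander: stack of round dishes, 90 mm diameter, 45 mm tall. Origin: centre of its underside.
Not all that is in view belongs to the job. What is shaped like the cover but orange or yellow is not meant.

How it is judged:
By the outcome, as a careful person would: the job done as asked, in the order asked, and still so for the second after the job is handed in, with the robot touching nothing.
It also fails if it takes over 72 s, if anything falls off the work surface, if the arm or the gripper's body presses on something with over 40 N, if the wrist force passes 120 N, or if a joint passes its speed limit or range.

ROBOT

A 6-joint arm with a two-finger parallel gripper is mounted at the origin on the work surface. World frame = base frame: x ahead of the robot, y to its left, z up, the work surface at z = 0. Lengths are in mm, angles in rad, forces in N, time in s.
With the tool pointing down it reaches from about 275 to 1000 mm from the base axis. Payload 8.4 kg.
Tool frame: the origin (TCP) lies between the finger pads; the fingertips stand 17 mm ahead of it and the grasp point (between the pads) lies 2 mm behind it; z points along the fingers, y is the line along which they close (so a half turn about z gives the same grasp; the last joint's range is limited). The gripper opens to 85 mm and grips with 20 to 120 N. Pads are 22 mm wide; open, the fingers measure 114 mm over their backs; the gripper's body (76 mm by 85 mm) begins 54 mm behind the grasp point. The pads swing forward as they close: fully open they stand 13 mm farther back than shut.
Start: joints at [1.159, 0.353, 1.633, -0, 1.155, -0.002], TCP at [249.015, 573.253, 248.281] pointing down, gripper open.
Joint ranges: [-2.63, 2.63], [-0.92, 2.1], [0.06, 2.66], [-1.3, 4.44], [0, 2.69], [-3.02, 3.02]. Speed limits (rad/s): [2.22, 2.22, 2.79, 3.14, 3.14, 3.14].

INTERFACE

Orientations are given as [roll, pitch, yaw] about the fixed x, y, z axes, in that order (R = Rz(yaw) Ry(pitch) Rx(roll)).
In Python, from rig import sense, grab_frame, sign_off gives the robot as it stands. The module is installed in compiled form; this text tells all that it offers.
- The arm moves only by the tool send_rows, never from a script. Its argument "moves" is a list that holds one entry, the list of rows, each a list of 7 numbers: the shift along the world's x, y, z in m, then the turn, a rotation vector about the world's x, y, z in rad, then the opening, from -1 (shut) to 1 (fully open). In form: [[[dx, dy, dz, rx, ry, rz, jaw], ...]]. A call has 1 to 10 rows; each row shifts and turns the commanded pose from where the row before left it; what a row does not reach is not made up. A row lasts 1/10 s, in which the tool goes at most 50 mm and 8.59 degrees, less where a joint would pass 70% of its speed; a pose out of reach is approached as far as the arm can. A call with a gripper value outside its range is refused whole. The fingers move at their own pace and stop on an object; "grip_force" is the grip in N (left out, the last holds). Time passes only in rows, so rows that do not move let the fingers close. It gives the time, the measured TCP pose, the force, the opening and the grip force at its end, in the units of the state.
- sense(): the state, without advancing time (a new reading comes with each control period).
- grab_frame(name): name is "scene" or "side" or "wrist"; returns a dict with "img" (400x640x3 uint8, red, green, blue), "mtx" (3x3 intrinsics, pixels), "rvec" (rotation vector, rad) and "tvec" (3), from world to camera coordinates, as OpenCV has them; the wrist camera has in their place "T_tool_cam" (4x4, takes a point from camera to tool coordinates, whose origin is the TCP and whose axes are the flange's). Camera axes: x right, y down, z forward; pixel columns grow to the right and rows downward; lengths in mm; the calibration is good to about 2 mm. A picture is of the moment at which its call begins: read the wrist's pose just before it. There is no depth.
- sign_off(): hands the job in; it is judged then, once.
The state is a dict: "clock": time; "qpos": joint angles; "qvel": joint speeds; "joint_efforts": joint torques, N m; "eef_pos": TCP position; "tcp_rot": TCP orientation; "contact_force": force on the tool from outside, world axes, zero at the start; "wrist_torque": the same for the moment, N m; "opening": opening from 0.0 (shut) to 1.0 (fully open); "grasp_force": force on a finger pad.
Only numpy, scipy, OpenCV 4.12 (cv2) and the standard library are available. Lean on these libraries where they do the work, as an engineer would, in place of code of your own. Each camera call takes 0.05 s, during which the arm holds its last target. There are 200 camera calls.

## Working session

There is one attempt and no reset: what is moved stays moved. The work goes in short steps, Python scripts to look and compute and a tool call to move; the robot and the scene stay as the last step left them, time stands still between calls to the robot, and variables do not carry over. Pictures are saved under pics/ and viewed, at most 10 in all, crops included, and the job is handed in when it is done.

Besides the shell and the picture viewer there is one more tool, called after "Request:" as name(argument=value, ...) on one line, values as JSON. send_rows: Moves the arm, as the interface text tells. Its arguments: {"type":"object","properties":{"moves":{"type":"array"},"grip_force":{"type":"number"}},"required":["moves"]}

```bash
mkdir -p pics; python3 - <<'E'
from rig import *
import cv2,numpy as np
for n in ("scene","side"):
    f=grab_frame(n); cv2.imwrite(f"pics/{n}0.png",f["img"][:,:,::-1]); 
    R=cv2.Rodrigues(np.array(f["rvec"],float))[0]; print(n,f["mtx"],-R.T@np.array(f["tvec"]).ravel(),R[2])
print(grab_frame("wrist")["T_tool_cam"]); s=sense(); print(s)
E
```

```text
scene [[363.62495562   0.         321.56596916]
 [  0.         363.62495562 200.07382443]
 [  0.           0.           1.        ]] [1417.6529365   -60.53314955  862.31454642] [-0.75738416 -0.03694219 -0.6519237 ]
side [[400.28390787   0.         323.33329981]
 [  0.         400.28390787 201.25627966]
 [  0.           0.           1.        ]] [  377.34110491 -1022.84979443   964.81794621] [ 0.11712845  0.72679425 -0.67679468]
[[-1.15247157e-03 -9.44705560e-01 -3.27917789e-01  8.52660927e+01]
 [ 9.99999169e-01 -8.99434154e-04 -9.23311209e-04  3.56144385e-01]
 [ 5.77316774e-04 -3.27918581e-01  9.44705812e-01 -1.26527645e+02]
 [ 0.00000000e+00  0.00000000e+00  0.00000000e+00  1.00000000e+00]]
{'clock': 0.15, 'qpos': array([ 1.15858290e+00,  3.53488962e-01,  1.63392936e+00, -1.02798036e-05,
        1.15519382e+00, -2.39767323e-03]), 'qvel': array([-0.00123657, -0.00310197, -0.00175158, -0.00018401, -0.00059792,
        0.00033118]), 'joint_efforts': array([ 1.35896039e-04, -6.05637288e+01, -3.42338598e+01,  3.03822810e-05,
        6.16533813e-03, -2.20431140e-07]), 'eef_pos': array([248.8966611 , 572.94839212, 247.74871466]), 'tcp_rot': array([-3.14057314e+00,  6.95604801e-06,  2.73178106e+00]), 'contact_force': array([ 0.28263949,  0.14672249, -0.44936808]), 'wrist_torque': array([ 0.01319843, -0.04899247,  0.04238411]), 'grasp_force': 0.0, 'opening': 0.998185251038991}
```

View pics/scene0.png

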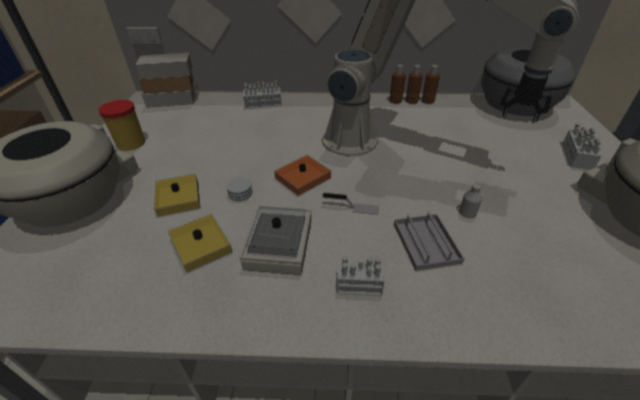

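View pics/side0.png

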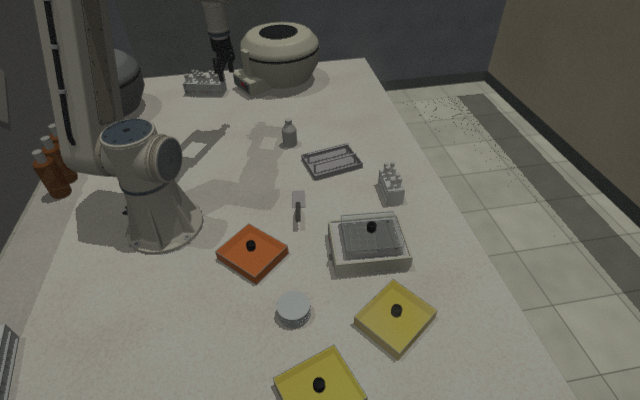

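Scene: the warmer with the clear cover is at about (277,240), its black knob at (277,222), the spatula at (350,205) with its black handle end at (333,196), and the rack at (427,240). In the side view the knob is at (372,227), the spatula at (298,205) and the rack at (332,161). Other candidates are an orange cover at (303,173) and yellow covers at (177,195) and (200,241). Only the clear, colourless one on the cream warmer fits. I'll confirm it in an enlarged crop.

```bash
cat > h.py <<'E'
from rig import *
import cv2,numpy as np
from scipy.spatial.transform import Rotation as Ro
def T_of(s): 
    T=np.eye(4);T[:3,:3]=Ro.from_euler('xyz',s['tcp_rot']).as_matrix();T[:3,3]=s['eef_pos'];return T
def shot(n,name=None):
    "returns img, K, world->cam 3x4"
    s=sense(); f=grab_frame(n); K=np.array(f['mtx'])
    if n=='wrist': E=np.linalg.inv(T_of(s)@np.array(f['T_tool_cam']))[:3]
    else: E=np.c_[cv2.Rodrigues(np.array(f['rvec'],float))[0],np.array(f['tvec']).ravel()]
    if name: cv2.imwrite(f'pics/{name}.png',f['img'][:,:,::-1]); np.savez(f'pics/{name}.npz',K=K,E=E)
    return f['img'],K,E
def cam(name): d=np.load(f'pics/{name}.npz'); return d['K'],d['E']
def tri(*obs):
    "obs: (K,E,(u,v))"
    A=[]
    for K,E,p in obs:
        P=K@E; A+= [p[0]*P[2]-P[0],p[1]*P[2]-P[1]]
    A=np.array(A); x=np.linalg.lstsq(A[:,:3],-A[:,3],rcond=None)[0]
    r=[np.linalg.norm((q:=(K@(E@np.r_[x,1])))[:2]/q[2]-p) for K,E,p in obs]
    return x,np.round(r,1)
def onz(K,E,p,z):
    R,t=E[:,:3],E[:,3]; c=-R.T@t; d=R.T@np.linalg.solve(K,[p[0],p[1],1]); return c+d*(z-c[2])/d[2]
def proj(K,E,X): 
    q=np.atleast_2d(X)@(K@E)[:,:3].T+(K@E)[:,3]; return q[:,:2]/q[:,2:]
E
python3 - <<'E'
from h import *
S=shot('scene','scene1'); D=shot('side','side1')
for nm,a,b in (('knob',(277,222),(372,227)),('rackc',(427,240),(332,161)),('handle_end',(324,195),(298,219)),('blade_tip',(378,209),(299,192))):
    print(nm,tri((*S[1:],a),(*D[1:],b)))
c=cv2.resize(S[0][185:278,237:467],None,fx=3.4,fy=3.4,interpolation=cv2.INTER_CUBIC)
d=cv2.resize(D[0][205:280,280:420],None,fx=3.6,fy=3.6,interpolation=cv2.INTER_CUBIC)
o=np.zeros((c.shape[0]+d.shape[0],800,3),np.uint8); o[:c.shape[0],:c.shape[1]]=c; o[c.shape[0]:,:d.shape[1]]=d
o=cv2.convertScaleAbs(o,alpha=1.3); cv2.imwrite('pics/crop1.png',o[:,:,::-1]); print(o.shape)
E
```

```text
knob (array([ 646.25096668, -234.87716572,  105.18966504]), array([1.3, 1.1]))
rackc (array([616.44145044, 230.86888806,  10.36537291]), array([1. , 0.7]))
handle_end (array([ 440.57624348, -100.23361148,   43.64596587]), array([0.4, 0.3]))
blade_tip (array([463.83113871,  87.79851287,  -1.47295212]), array([1.6, 1.3]))
(586, 800, 3)
```

View pics/crop1.png

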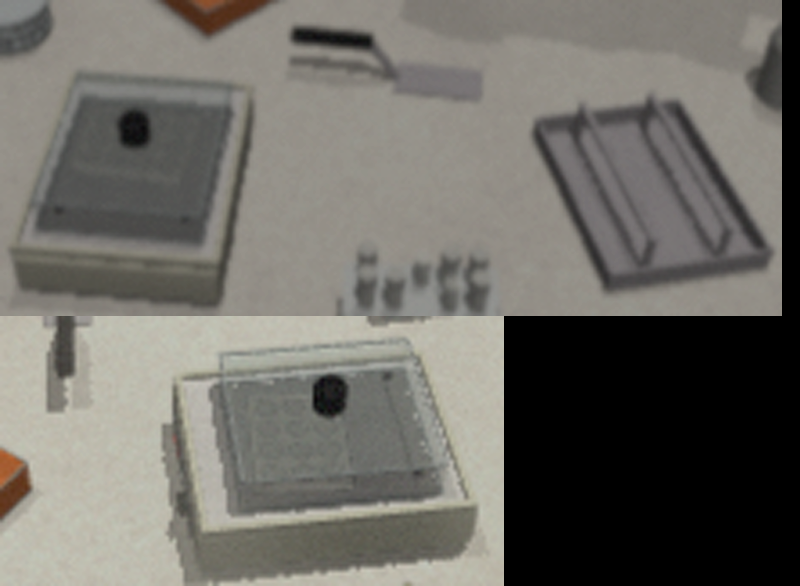

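The crop shows the colourless cover with its black knob on the cream warmer (knob at about (135,128) in the crop), with the tile and bar visible through it. This is the one meant, and the triangulated knob at z≈105 fits the expected 109. I'll fly over the rack, spatula and warmer with the wrist camera.

Request:
send_rows(moves=[[[0.035,-0.035,0,0,0,0.04,1],[0.035,-0.035,0,0,0,0.04,1],[0.035,-0.035,0,0,0,0.04,1],[0.035,-0.035,0,0,0,0.04,1],[0.035,-0.035,0,0,0,0.04,1],[0.035,-0.035,0,0,0,0.04,1],[0.035,-0.035,0,0,0,0.04,1],[0.035,-0.035,0,0,0,0.04,1],[0.035,-0.035,0,0,0,0.04,1],[0.035,-0.035,0,0,0,0.04,1]]])

```text
clock: 1.25
eef_pos: [600.2, 221.5, 248.3]
tcp_rot: [3.141, 0.0, 3.133]
contact_force: [0.8, 0.1, -0.3]
opening: 0.993
grasp_force: 0.0
```

```bash
python3 - <<'E'
from h import *
shot('wrist'); i,K,E=shot('wrist','w_rack'); print(K[0,0],np.abs(sense()['qvel']).max(),proj(K,E,[[616,231,0],[616,231,50]]))
E
```

```text
325.3385547004826 0.10452953530908414 [[335.4120523  168.12636096]
 [337.03202147 180.15567835]]
```

Request:
send_rows(moves=[[[-0.02,-0.04,0,0,0,0,1],[-0.02,-0.04,0,0,0,0,1],[-0.02,-0.04,0,0,0,0,1],[-0.02,-0.04,0,0,0,0,1],[-0.02,-0.04,0,0,0,0,1],[-0.02,-0.02,0,0,0,0,1],[0,0,0,0,0,0,1]]])

```text
clock: 2.05
eef_pos: [476.4, 1.5, 248.1]
tcp_rot: [-3.141, -0.002, 3.129]
contact_force: [-0.2, 0.8, 0.7]
opening: 0.997
grasp_force: 0.0
```

```bash
python3 - <<'E'
from h import *
i,K,E=shot('wrist','w_spat'); s=sense();print(s['clock'],s['eef_pos'],np.abs(s['qvel']).max())
E
```

```text
2.1 [478.05977516   2.58923719 248.44540467] 0.04001468039420347
```

Request:
send_rows(moves=[[[0.022,-0.04,0,0,0,0,1],[0.022,-0.04,0,0,0,0,1],[0.022,-0.04,0,0,0,0,1],[0.022,-0.04,0,0,0,0,1],[0.022,-0.04,0,0,0,0,1],[0.022,-0.02,0,0,0,0,1],[0.02,-0.01,0,0,0,0,1],[0,0,0,0,0,0,1]]])

```text
clock: 2.9
eef_pos: [634.0, -227.2, 247.6]
tcp_rot: [-3.141, 0.001, 3.132]
contact_force: [0.5, 0.4, 0.1]
opening: 1.001
grasp_force: 0.0
```

```bash
python3 - <<'E'
from h import *
i,K,E=shot('wrist','w_warm'); s=sense();print(s['clock'],s['eef_pos'],np.abs(s['qvel']).max())
a=[cv2.imread(f'pics/{n}.png') for n in ('w_warm','w_rack','w_spat')]
o=np.zeros((600,800,3),np.uint8); 
o[:350,:560]=cv2.resize(a[0],(560,350),interpolation=cv2.INTER_AREA)
o[350:,:400]=cv2.resize(a[1],(400,250),interpolation=cv2.INTER_AREA);o[350:,400:]=cv2.resize(a[2],(400,250),interpolation=cv2.INTER_AREA)
cv2.imwrite('pics/comp.png',o)
E
```

```text
2.95 [ 632.39482144 -226.18657064  247.40416154] 0.04930615055991753
```

View pics/comp.png

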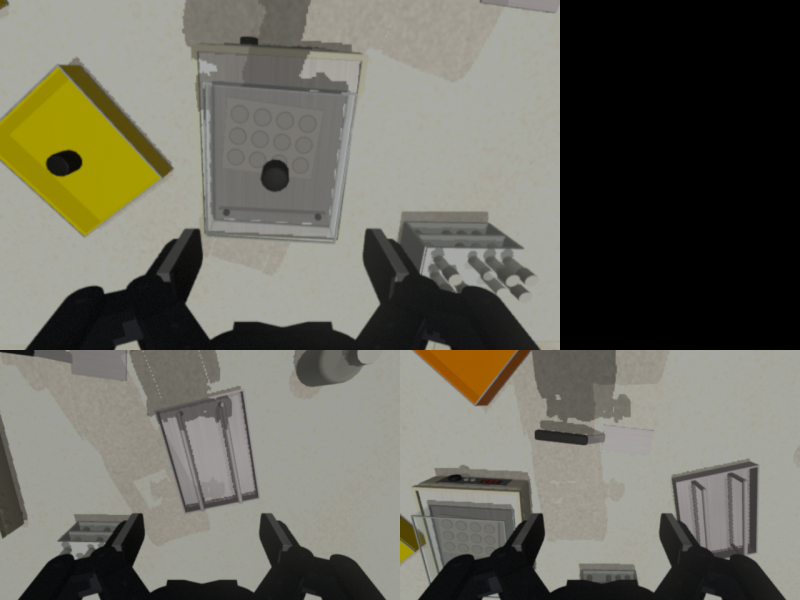

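The wrist views show (composite pixels) the warmer with its front edge from (193,47) to (367,54), the knob at (275,176), the tile's wells at x=225–320, y=97–175, and the bar at y≈215. The rack's rods run from (180,412) to (203,505) and from (222,402) to (240,498). The spatula handle is at (562,437) and its blade at (628,440). Now measuring these with code.

```bash
python3 - <<'E'
from h import *
def dark(name,roi,th,m=lambda i:i.max(2)):
    i=cv2.imread(f'pics/{name}.png'); x0,y0,x1,y1=roi; b=(m(i[y0:y1,x0:x1].astype(int))<th).astype(np.uint8)
    n,l,st,c=cv2.connectedComponentsWithStats(b); k=1+np.argmax(st[1:,4]); ys,xs=np.where(l==k)
    return c[k]+[x0,y0],st[k],cv2.minAreaRect(np.c_[xs+x0,ys+y0].astype(np.float32))
cw,cs,cd,cp=cam('w_warm'),cam('scene1'),cam('side1'),cam('w_spat')
kw=dark('w_warm',(285,170,345,230),45); ks=dark('scene1',(265,212,290,232),45); kd=dark('side1',(360,217,384,238),45)
for k in (kw,ks,kd): print('knob px',k[0],k[1])
print(tri((*cw,kw[0]),(*cs,ks[0]),(*cd,kd[0])))
for z in (109,106): print(onz(*cw,kw[0],z))
h=dark('w_spat',(205,120,320,160),50); hs=dark('scene1',(320,190,350,203),50); hd=dark('side1',(290,197,306,226),50)
for k in (h,hs,hd): print('handle px',k[0],k[1],k[2])
print(tri((*cp,h[0]),(*cs,hs[0]),(*cd,hd[0])))
b=cv2.boxPoints(h[2]); print('handle box',[onz(*cp,p,50)[:2].round(1) for p in b])
cr=cam('w_rack')
for p in ((288,99),(325,248),(355,83),(384,237)): print('rod',onz(*cr,p,50).round(1))
for p in ((193,47),(367,54)): print('warm front',onz(*cw,np.array(p)*640/560,61).round(1))
i=cv2.imread('pics/w_spat.png')[110:175,190:430]; j=cv2.imread('pics/w_rack.png')[50:280,240:430]
o=np.zeros((600,800,3),np.uint8); o[:195,:720]=cv2.resize(i,None,fx=3,fy=3,interpolation=2); j=cv2.resize(j,None,fx=1.7,fy=1.7,interpolation=2); o[200:200+j.shape[0],:j.shape[1]]=j
w=cv2.imread('pics/w_warm.png')[40:285,210:430]; w=cv2.resize(w,None,fx=1.6,fy=1.6,interpolation=2); o[200:200+w.shape[0],400:400+w.shape[1]]=w
cv2.imwrite('pics/c2.png',cv2.convertScaleAbs(o,alpha=1.2))
E
```

```text
knob px [313.50457516 200.29281046] [ 14  13  31  35 765]
knob px [275.96666667 222.47777778] [ 7  5  9 12 90]
knob px [371.08045977 226.7816092 ] [ 7  5  9 11 87]
(array([ 645.40783689, -235.68488635,  105.09770946]), array([1.1, 0.3, 0.3]))
[ 644.77789295 -234.97617926  109.        ]
[ 645.86537412 -235.08098525  106.        ]Traceback (most recent call last):
  File "<stdin>", line 11, in <module>
  File "<stdin>", line 4, in dark
    return _wrapfunc(a, 'argmax', axis=axis, out=out, **kwds)
    return bound(*args, **kwds)
ValueError: attempt to get argmax of an empty sequence
```

```bash
cat > d.py <<'E'
from h import *
def dark(name,roi,th):
    i=cv2.imread(f'pics/{name}.png'); x0,y0,x1,y1=roi; b=(i[y0:y1,x0:x1].max(2)<th).astype(np.uint8)
    n,l,st,c=cv2.connectedComponentsWithStats(b)
    if n<2: return None
    k=1+np.argmax(st[1:,4]); ys,xs=np.where(l==k)
    return c[k]+[x0,y0],st[k],cv2.minAreaRect(np.c_[xs+x0,ys+y0].astype(np.float32))
E
python3 - <<'E'
from d import *
cw,cs,cd,cp=cam('w_warm'),cam('scene1'),cam('side1'),cam('w_spat')
h=dark('w_spat',(205,120,320,160),55); hs=dark('scene1',(320,190,350,203),60); hd=dark('side1',(290,197,306,226),70)
for k in (h,hs,hd): print('handle px',k)
o=[(*c,k[0]) for c,k in ((cp,h),(cs,hs),(cd,hd)) if k]; print(tri(*o))
b=cv2.boxPoints(h[2]); print('handle box',[onz(*cp,p,50)[:2].round(1) for p in b])
cr=cam('w_rack')
for p in ((288,99),(325,248),(355,83),(384,237)): print('rod',onz(*cr,p,50).round(1))
for p in ((193,47),(367,54)): print('warm front',onz(*cw,np.array(p)*640/560,61).round(1))
i=cv2.imread('pics/w_spat.png')[110:175,190:430]; j=cv2.imread('pics/w_rack.png')[50:280,240:430]
o=np.zeros((600,800,3),np.uint8); o[:195,:720]=cv2.resize(i,None,fx=3,fy=3,interpolation=2); j=cv2.resize(j,None,fx=1.7,fy=1.7,interpolation=2); o[200:200+j.shape[0],:j.shape[1]]=j
w=cv2.imread('pics/w_warm.png')[40:285,210:430]; w=cv2.resize(w,None,fx=1.6,fy=1.6,interpolation=2); o[200:200+w.shape[0],400:400+w.shape[1]]=w
cv2.imwrite('pics/c2.png',cv2.convertScaleAbs(o,alpha=1.2))
E
```

```text
handle px (array([257.73996914, 139.10339506]), array([  11,    8,   85,   24, 1296], dtype=int32), ((257.7147216796875, 138.9959716796875), (84.70575714111328, 15.782976150512695), 6.519801616668701))
handle px (array([334.35185185, 195.81481481]), array([  3,   3,  24,   7, 108], dtype=int32), ((334.5198059082031, 195.80197143554688), (23.28386878967285, 4.477667808532715), 5.710593223571777))
handle px (array([297.35365854, 211.75609756]), array([ 5,  5,  6, 20, 82], dtype=int32), ((297.4205627441406, 211.53233337402344), (4.448397636413574, 19.097429275512695), 4.398705005645752))
(array([443.18721867, -64.19058499,  42.35221514]), array([0.7, 0.5, 0.4]))
handle box [array([ 445. , -105.8]), array([ 429.6, -102.1]), array([440.1, -19.7]), array([455.8, -22.1])]
rod [534.7 183.6  50. ]
rod [695.1 218.   50. ]
rod [520.8 247.4  50. ]
rod [681.9 283.3  50. ]
warm front [ 523.5 -316.    61. ]
warm front [ 532.  -139.7   61. ]
```

View pics/c2.png

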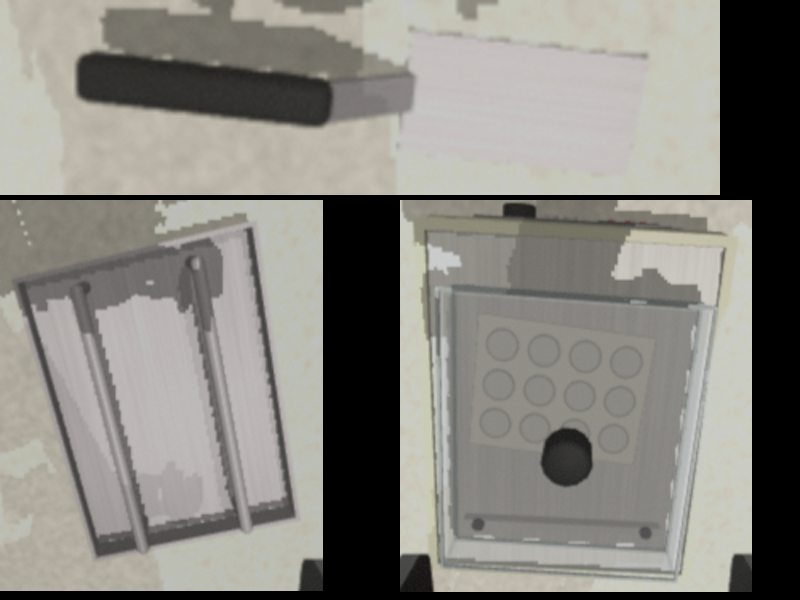

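The crop shows the spatula handle from (78,75) to (330,105) with the blade out to (648,57)/(625,175). The rods run from (83,287) to (141,548) and from (195,262) to (246,527). Under the cover lies the tile, with the bar at y≈520. Knob at (645.5,-235.3), centre z≈105, which matches. Going down to it.

Request:
send_rows(moves=[[[0.003,-0.002,-0.025,0,0,0,1],[0.003,-0.002,-0.025,0,0,0,1],[0.003,-0.002,-0.025,0,0,0,1],[0.003,-0.002,-0.025,0,0,0,1],[0,0,0,0,0,0,1],[0,0,0,0,0,0,1]]])

```text
clock: 3.55
eef_pos: [642.8, -233.7, 148.5]
tcp_rot: [3.141, -0.001, 3.133]
contact_force: [-1.1, 0.2, 0.7]
opening: 0.998
grasp_force: 0.0
```

```bash
python3 - <<'E'
from d import *
P=[]
for _ in range(4): i,K,E=shot('wrist','w_knob'); P.append(sense()['eef_pos'])
print(np.mean(P,0),np.std(P,0),sense()['clock'])
k=dark('w_knob',(250,100,400,330),45); print(k); 
cw,cs,cd=cam('w_warm'),cam('scene1'),cam('side1')
print(onz(K,E,k[0],106), tri((K,E,k[0]),(*cs,[275.97,222.48]),(*cd,[371.08,226.78]),(*cw,[313.5,200.3])))
cr=cam('w_rack'); r=np.array([onz(*cr,p,50)[:2] for p in ((288.8,101.2),(322.9,254.7),(354.7,86.5),(384.7,242.4))]); print(r.round(1),r.mean(0))
cp=cam('w_spat')
for p in ((406,129),(398.3,168.3)): print('blade front',onz(*cp,p,2.4).round(1))
E
```

```text
[ 643.65109505 -234.41255112  149.91689601] [0.15052872 0.22678339 0.26265395] 3.75
(array([322.20727101, 242.11992446]), array([  49,  114,   48,   57, 2118], dtype=int32), ((322.5, 242.0), (56.0, 47.0), 90.0))
[ 646.40346537 -234.52886553  106.        ] (array([ 645.73313194, -235.39626609,  105.28552864]), array([2.2, 0.3, 0.4, 0.5]))
[[536.7 184.3]
 [703.5 215.5]
 [523.9 247.2]
 [688.6 284.4]] [613.17263782 232.85688391]
blade front [441.   96.2   2.4]
blade front [486.6  90.4   2.4]
```

Request:
send_rows(moves=[[[0.002,-0.001,-0.012,0,0,0,1],[0,0,-0.012,0,0,0,1],[0,0,-0.012,0,0,0,1],[0,0,0,0,0,0,-1],[0,0,0,0,0,0,-1],[0,0,0,0,0,0,-1],[0,0,0,0,0,0,-1],[0,0,0,0,0,0,-1],[0,0,0,0,0,0,-1]]], grip_force=70)

```text
clock: 4.65
eef_pos: [645.5, -235.9, 113.1]
tcp_rot: [-3.141, 0.001, 3.132]
contact_force: [-0.3, 0.1, 4.5]
opening: 0.304
grasp_force: 69.0
```

Request:
send_rows(moves=[[[0,0,0.003,0,0,0,-1],[0,0,0.005,0,0,0,-1],[0,0,0.008,0,0,0,-1],[0,0,0.012,0,0,0,-1],[0,0,0.012,0,0,0,-1],[0,0,0.012,0,0,0,-1],[0,0,0.012,0,0,0,-1],[0,0,0.008,0,0,0,-1],[0,0,0.004,0,0,0,-1],[0,0,0,0,0,0,-1]]])

```text
clock: 5.65
eef_pos: [645.2, -235.8, 189.0]
tcp_rot: [-3.141, 0.001, 3.132]
contact_force: [-0.3, -0.1, -2.1]
opening: 0.305
grasp_force: 68.9
```

```bash
python3 - <<'E'
from d import *
S,D=shot('scene','scene2'),shot('side','side2'); i,K,E=shot('wrist','w2')
s=sense(); print(s['eef_pos'],s['contact_force'],s['opening'])
o=np.zeros((600,800,3),np.uint8)
a=cv2.resize(S[0][180:320,230:430],None,fx=2,fy=2,interpolation=2);b=cv2.resize(D[0][150:290,270:450],None,fx=2,fy=2,interpolation=2)
o[:280,:400]=a;o[:280,400:760]=b; o[280:600,:512]=cv2.resize(i,(512,320))
cv2.imwrite('pics/c3.png',o[:,:,::-1])
cs,cd=cam('scene2'),cam('side2')
# tube rack from pre-lift w_warm view: near-left bottom corner
cw=cam('w_warm'); print('tube',[onz(*cw,np.array(p)*640/560,z).round(0)[:2] for p,z in (((401,213),0),((488,213),0))])
E
```

```text
[ 644.65713155 -235.60312365  187.61090224] [-0.74171902  0.52223325 -2.76723221] 0.3000892948925939
tube [array([745., -54.]), array([746.,  73.])]
```

View pics/c3.png

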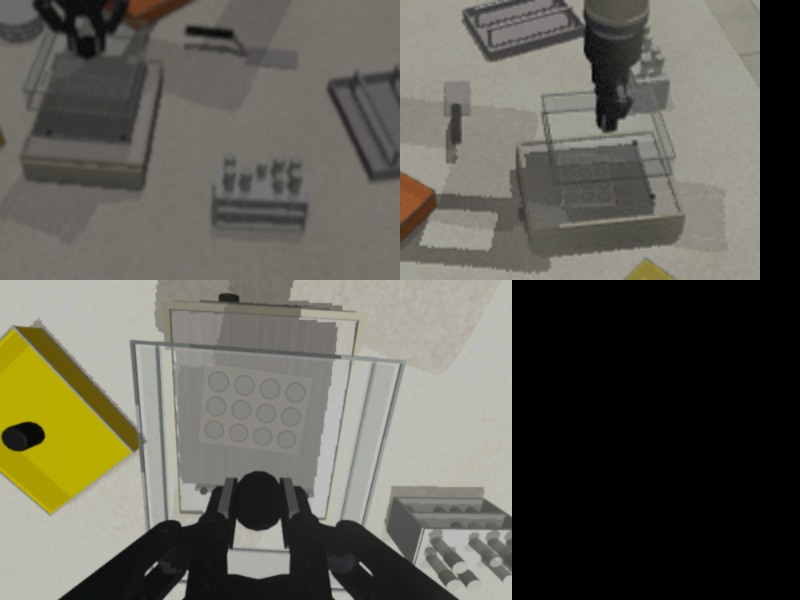

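The cover hangs level from the knob, above the tile and clear of the warmer. The tube rack's front is at x≈745, so I'll set the cover down at (625, 0).

Request:
send_rows(moves=[[[-0.002,0.01,0,0,0,0,-1],[-0.002,0.02,0,0,0,0,-1],[-0.003,0.035,0,0,0,0,-1],[-0.003,0.035,0,0,0,0,-1],[-0.003,0.035,0,0,0,0,-1],[-0.003,0.035,0,0,0,0,-1],[-0.002,0.035,0,0,0,0,-1],[-0.002,0.02,0,0,0,0,-1],[0,0.01,-0.01,0,0,0,-1],[0,0,-0.02,0,0,0,-1]]])

```text
clock: 6.8
eef_pos: [625.6, 1.5, 158.9]
tcp_rot: [3.141, 0.003, 3.134]
contact_force: [0.1, 0.1, -3.0]
opening: 0.305
grasp_force: 69.2
```

Request:
send_rows(moves=[[[0,0,-0.025,0,0,0,-1],[0,0,-0.025,0,0,0,-1],[0,0,-0.02,0,0,0,-1],[0,0,-0.012,0,0,0,-1],[0,0,-0.006,0,0,0,-1],[0,0,-0.003,0,0,0,-1],[0,0,-0.003,0,0,0,-1],[0,0,-0.001,0,0,0,-1],[0,0,0,0,0,0,-1],[0,0,0,0,0,0,-1]]])

```text
clock: 7.8
eef_pos: [625.3, -0.8, 63.8]
tcp_rot: [3.142, 0.001, 3.132]
contact_force: [0.6, -0.0, -3.1]
opening: 0.305
grasp_force: 69.2
```

Request:
send_rows(moves=[[[0,0,-0.002,0,0,0,-1],[0,0,-0.0015,0,0,0,-1],[0,0,-0.001,0,0,0,-1],[0,0,0,0,0,0,-1]]])

```text
clock: 8.2
eef_pos: [624.9, -0.8, 58.6]
tcp_rot: [-3.142, -0.0, 3.132]
contact_force: [-0.3, 0.1, -3.1]
opening: 0.302
grasp_force: 69.2
```

Request:
send_rows(moves=[[[0,0,-0.001,0,0,0,-1],[0,0,-0.001,0,0,0,-1],[0,0,0,0,0,0,-1]]])

```text
clock: 8.5
eef_pos: [625.1, -0.7, 57.1]
tcp_rot: [3.142, 0.0, 3.132]
contact_force: [-1.5, -0.7, 2.5]
opening: 0.298
grasp_force: 69.9
```

Request:
send_rows(moves=[[[0,0,0,0,0,0,1],[0,0,0,0,0,0,1],[0,0,0,0,0,0,1],[0,0,0,0,0,0,1],[0,0,0,0,0,0,1],[0,0,0.01,0,0,0,1],[0,0,0.02,0,0,0,1],[0,0,0.03,0,0,0,1],[0,0,0.04,0,0,0,1],[0,0,0.02,0,0,0,1]]])

```text
clock: 9.5
eef_pos: [626.4, -0.8, 180.9]
tcp_rot: [3.142, 0.004, 3.132]
contact_force: [0.6, -0.5, -1.6]
opening: 0.999
grasp_force: 0.0
```

Request:
send_rows(moves=[[[0,0.03,0,0,0,0,1],[0,0.04,0,0,0,0,1],[0,0.04,0,0,0,0,1],[0,0.04,0,0,0,0,1],[0,0.04,0,0,0,0,1],[0,0.03,0,0,0,0,1],[0,0.01,0,0,0,0,1],[0,0,0,0,0,0,1],[0,0,0,0,0,0,1]]])

```text
clock: 10.4
eef_pos: [624.9, 228.3, 177.0]
tcp_rot: [-3.141, -0.0, 3.132]
contact_force: [0.8, 0.2, 0.4]
opening: 1.004
grasp_force: 0.0
```

```bash
python3 - <<'E'
from h import *
i,K,E=shot('wrist','w_rack2'); s=sense(); print(s['clock'],s['eef_pos'],s['opening'],np.abs(s['qvel']).max())
E
```

```text
10.45 [625.01755508 227.92417214 176.93096272] 0.996853018738275 0.009227218888806269
```

Request:
send_rows(moves=[[[0,-0.03,0.01,0,0,0,1],[0,-0.05,0.01,0,0,0,1],[0,-0.05,0,0,0,0,1],[0,-0.05,0,0,0,0,1],[0,-0.05,0,0,0,0,1],[0,-0.05,0,0,0,0,1],[0,-0.05,0,0,0,0,1],[0,-0.05,0,0,0,0,1],[0,-0.05,0,0,0,0,1],[0,-0.03,0,0,0,0,1]]])

```text
clock: 11.45
eef_pos: [623.6, -234.9, 196.8]
tcp_rot: [-3.141, 0.0, 3.128]
contact_force: [0.8, 0.3, 0.6]
opening: 1.002
grasp_force: 0.0
```

Request:
send_rows(moves=[[[0,0,0,0,0,0,1],[0,0,0,0,0,0,1]]])

```text
clock: 11.65
eef_pos: [624.0, -231.4, 196.5]
tcp_rot: [3.141, -0.0, 3.129]
contact_force: [-0.4, 0.7, 0.4]
opening: 0.997
grasp_force: 0.0
```

```bash
python3 - <<'E'
from h import *
i,K,E=shot('wrist','w_warm2'); s=sense(); print(s['clock'],s['eef_pos'],s['opening'],np.abs(s['qvel']).max())
S,D=shot('scene','scene3'),shot('side','side3')
a=cv2.imread('pics/w_warm2.png')[0:330,130:520];b=cv2.imread('pics/w_rack2.png')[0:320,200:490]
o=np.zeros((600,800,3),np.uint8); f=1.35
a=cv2.resize(a,None,fx=f,fy=f,interpolation=2); b=cv2.resize(b,None,fx=0.9,fy=0.9,interpolation=2)
o[:a.shape[0],:a.shape[1]]=a; o[:b.shape[0],535:535+b.shape[1]]=b
c=cv2.resize(D[0][130:260,270:400],None,fx=1.9,fy=1.9,interpolation=2)[:,:,::-1]; o[300:300+c.shape[0],540:540+c.shape[1]]=c
cv2.imwrite('pics/c4.png',o)
E
```

```text
11.7 [ 624.20209232 -230.28373908  196.48189416] 0.998599387428029 0.027966110045771726
```

View pics/c4.png

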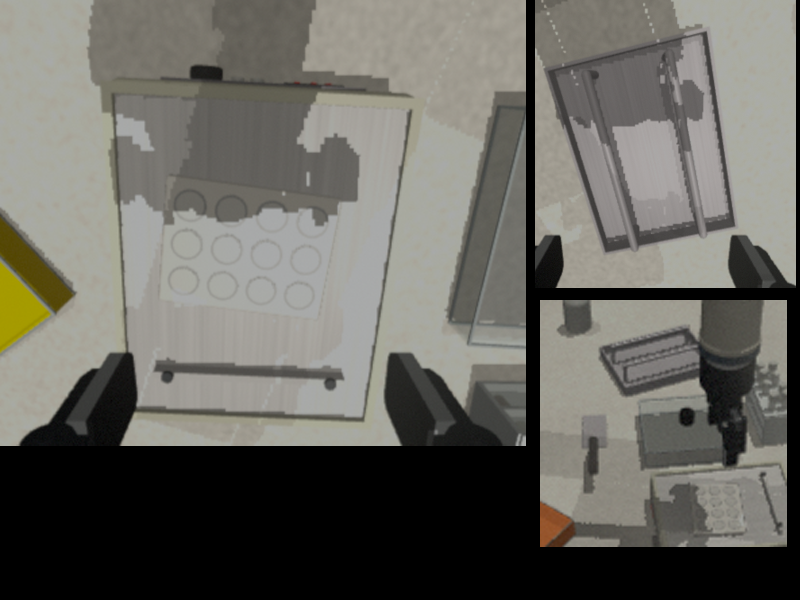

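The cover stands upright on the bench. In the crop the bed's inner corners are at (113,94), (409,108), (363,418) and (138,410). The tile's corners are at (172,176), (340,199), (320,318) and (160,297), and the bar's front edge runs from (155,361) to (343,373). The rods run from (595,75) to (633,247) and from (667,55) to (703,236).

```bash
python3 - <<'E'
from h import *
c=cam('w_warm2'); r=cam('w_rack2')
def W(p,z): return onz(*c,(130+p[0]/1.35,p[1]/1.35),z)[:2]
bed=np.array([W(p,61) for p in ((113,94),(409,108),(363,418),(138,410))]); print('rim inner',bed.round(1),bed.mean(0))
print(np.linalg.norm(np.roll(bed,-1,0)-bed,axis=1))
f=bed[1]-bed[0]; b=bed[2]-bed[3]; print('yaw',-np.arctan2(f[0],f[1]),-np.arctan2(b[0],b[1]),[np.arctan2(d[1],d[0]) for d in (bed[3]-bed[0],bed[2]-bed[1])])
t=np.array([W(p,65) for p in ((172,176),(340,199),(320,318),(160,297))]); print('tile',t.round(1),t.mean(0),np.linalg.norm(np.roll(t,-1,0)-t,axis=1)); f=t[1]-t[0];print('tile yaw',-np.arctan2(f[0],f[1]))
s=np.array([W(p,66) for p in ((155,361),(343,373))]); print('bar',s.round(1),np.linalg.norm(s[1]-s[0]),-np.arctan2(*(s[1]-s[0])))
R=np.array([onz(*r,(200+(p[0]-535)/.9,p[1]/.9),50)[:2] for p in ((595,75),(633,247),(667,55),(703,236))]); print('rods',R.round(1),R.mean(0))
d=[R[1]-R[0],R[3]-R[2]]; print([np.arctan2(v[1],v[0]) for v in d],[np.linalg.norm(v) for v in d],np.linalg.norm((R[2]+R[3]-R[0]-R[1])/2))
E
```

```text
rim inner [[ 528.  -311.6]
 [ 537.7 -146.2]
 [ 747.2 -159. ]
 [ 738.1 -319.8]] [ 637.7253255  -234.16975057]
[165.68792572 209.90111869 161.11061366 210.23837643]
yaw -0.058502347732296886 -0.05665256994286134 [np.float64(-0.03904308486742506), np.float64(-0.06082135627999888)]
tile [[ 573.  -281.6]
 [ 587.8 -183.4]
 [ 665.4 -192.8]
 [ 649.2 -295.4]] [ 618.86176568 -238.29640704] [ 99.33524983  78.14786697 103.79609797  77.39837707]
tile yaw -0.14994169840341104
bar [[ 695.2 -302.6]
 [ 706.3 -176.2]] 126.91444387848996 -0.08743915237188238
rods [[539.5 188.2]
 [702.3 215.3]
 [524.9 247. ]
 [690.4 284.6]] [614.27664662 233.78663655]
[np.float64(0.1647499827694678), np.float64(0.2238139741412036)] [np.float64(165.0436453784585), np.float64(169.72513586658027)] 65.3445322258494
```

Request:
send_rows(moves=[[[-0.018,0.019,0,0,0,-0.14,1],[-0.018,0.019,0,0,0,-0.14,1],[-0.018,0.019,0,0,0,-0.14,1],[-0.018,0.019,0,0,0,-0.14,1],[-0.018,0.019,0,0,0,-0.14,1],[-0.018,0.019,0,0,0,-0.14,1],[-0.018,0.019,0,0,0,-0.14,1],[-0.018,0.019,0,0,0,-0.14,1],[-0.018,0.019,0,0,0,-0.14,1],[-0.018,0.019,0,0,0,-0.14,1]]])

```text
clock: 12.8
eef_pos: [444.0, -38.1, 196.7]
tcp_rot: [3.141, -0.0, 1.728]
contact_force: [-1.3, 0.1, -0.5]
opening: 1.002
grasp_force: 0.0
```

Request:
send_rows(moves=[[[0,0,-0.02,0,0,-0.144,1],[0,0,-0.02,0,0,-0.144,1],[0,0,-0.02,0,0,0,1],[0,0,0,0,0,0,1],[0,0,0,0,0,0,1]]])

```text
clock: 13.3
eef_pos: [444.8, -39.2, 136.9]
tcp_rot: [-3.141, -0.0, 1.446]
contact_force: [1.2, -0.6, 0.6]
opening: 1.001
grasp_force: 0.0
```

```bash
python3 - <<'E'
from d import *
P=[]
for _ in range(3): i,K,E=shot('wrist','w_sp2'); P.append(np.r_[sense()['eef_pos'],sense()['tcp_rot']])
print(np.mean(P,0).round(2),sense()['clock'])
hull=proj(K,E,[[433,-103,50],[454,-20,50]]); print('expect',hull.round(0))
k=dark('w_sp2',(255,60,400,330),50); print(k)
b=cv2.boxPoints(k[2]); print([onz(K,E,p,53)[:2].round(1) for p in b])
j=i[:, 160:480]; cv2.imwrite('pics/c5.png',j[:,:,::-1])
E
```

```text
[445.57 -39.51 137.49   3.14  -0.     1.44] 13.45
expect [[318. 288.]
 [332. 183.]]
(array([324.61011181, 234.68497812]), array([  59,  124,   22,  105, 2057], dtype=int32), ((324.5, 236.0), (104.0, 21.0), 90.0))
[array([441.9, -18.4]), array([456. , -20.2]), array([ 446.5, -102.5]), array([ 430.6, -100.4])]
```

View pics/c5.png

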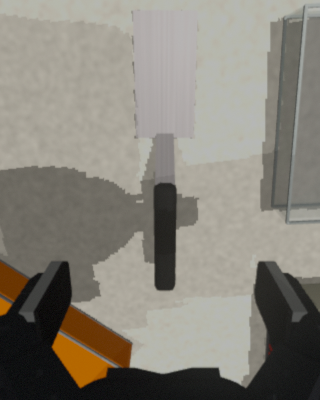

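The handle is in line with the jaws, seen in the crop at x≈165, y=183–290, with the blade ahead of it. Descending to grip it.

Request:
send_rows(moves=[[[0,-0.005,-0.03,0,0,0,1],[0,0,-0.03,0,0,0,1],[0,0,-0.02,0,0,0,1],[0,0,-0.01,0,0,0,1],[0,0,-0.004,0,0,0,1],[0,0,0,0,0,0,-1],[0,0,0,0,0,0,-1],[0,0,0,0,0,0,-1],[0,0,0,0,0,0,-1],[0,0,0,0,0,0,-1]]], grip_force=110)

```text
clock: 14.45
eef_pos: [445.4, -44.9, 43.1]
tcp_rot: [3.14, 0.0, 1.444]
contact_force: [-1.5, -2.7, 6.1]
opening: 0.164
grasp_force: 108.9
```

Request:
send_rows(moves=[[[0,0,0,0,0,0,-1],[0,0,0,0,0,0,-1],[0,0,0,0,0,0,-1]]])

```text
clock: 14.75
eef_pos: [445.4, -44.9, 43.0]
tcp_rot: [3.141, 0.0, 1.444]
contact_force: [-1.4, -1.0, 6.2]
opening: 0.168
grasp_force: 107.4
```

Request:
send_rows(moves=[[[0,0,0.005,0,0,0,-1],[0,0,0.015,0,0,0,-1],[0,0,0.03,0,0,0,-1],[0,0,0.03,0,0,0,-1],[0,0,0.02,0,0,0,-1],[0,0,0.017,0,0,0,-1],[-0.002,-0.016,0,0,0,-0.13,-1],[-0.002,-0.016,0,0,0,-0.13,-1],[-0.002,-0.016,0,0,0,-0.13,-1],[-0.002,-0.016,0,0,0,-0.13,-1]]])

```text
clock: 15.75
eef_pos: [436.5, -109.2, 159.7]
tcp_rot: [-3.141, 0.0, 0.919]
contact_force: [-0.6, 0.5, -2.2]
opening: 0.164
grasp_force: 107.4
```

Request:
send_rows(moves=[[[-0.002,-0.016,0,0,0,-0.13,-1],[-0.002,-0.016,0,0,0,-0.13,-1],[-0.002,-0.016,0,0,0,-0.13,-1],[-0.002,-0.016,0,0,0,-0.13,-1],[-0.002,-0.016,0,0,0,-0.13,-1],[-0.002,-0.02,0,0,0,-0.13,-1],[0,-0.018,0,0,0,-0.13,-1],[0,0,0,0,0,-0.07,-1],[0,0,0,0,0,0,-1],[0,0,0,0,0,0,-1]]])

```text
clock: 16.75
eef_pos: [424.7, -226.5, 159.5]
tcp_rot: [-3.141, 0.001, -0.054]
contact_force: [-0.2, -0.1, -1.2]
opening: 0.162
grasp_force: 107.6
```

```bash
python3 - <<'E'
from h import *
P=[]
for _ in range(3): i,K,E=shot('wrist','w_in'); P.append(np.r_[sense()['eef_pos'],sense()['tcp_rot']])
print(np.mean(P,0).round(3),sense()['clock'],sense()['opening'])
S,D=shot('scene','scene4'),shot('side','side4')
o=np.zeros((600,800,3),np.uint8); a=cv2.resize(i[40:400,160:520],None,fx=1.5,fy=1.5,interpolation=2); o[:540,:540]=a
o[:200,545:795]=cv2.resize(D[0][180:280,310:435],(250,200),interpolation=2)
o[210:410,545:795]=cv2.resize(S[0][180:280,225:350],(250,200),interpolation=2)
cv2.imwrite('pics/c6.png',o[:,:,::-1])
E
```

```text
[ 4.24849e+02 -2.26368e+02  1.59555e+02 -3.14100e+00  0.00000e+00
 -5.40000e-02] 16.9 0.16425843076136284
```

View pics/c6.png

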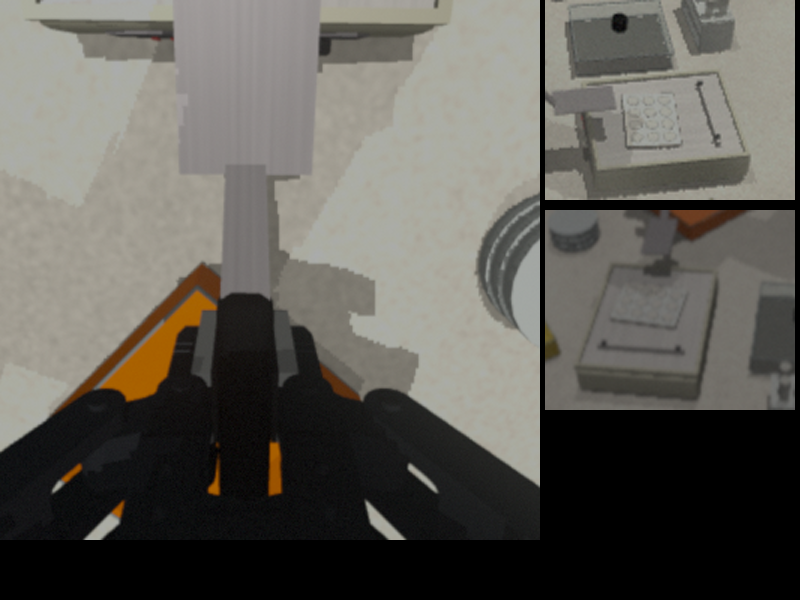

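The crop shows the blade centred ahead of the gripper: rear corners at (178,172) and (313,175), the neck central, and the warmer's front edge at y≈15. In the inset, the blade floats before the tile. Checking the blade's pose numerically.

```bash
python3 - <<'E'
from h import *
K,E=cam('w_in')
a=[onz(K,E,(160+x/1.5,40+y/1.5),118.5)[:2] for x,y in ((178,172),(313,175))]; a=np.array(a); print(a,np.linalg.norm(a[1]-a[0]),a.mean(0)-[424.85,-226.4], 'yaw from rear edge',np.arctan2(*(a[1]-a[0])[::-1]))
# tip in scene/side by projecting the expected tip for check
u=np.array([np.cos(-.054),np.sin(-.054)]); tip=np.r_[np.array([424.85,-226.4])+141*u,116.5]
for n in ('scene4','side4'): print(n,proj(*cam(n),tip).round(1))
# tile corners: expected pixels in side/scene from the wrist measurement
t=np.array([[573,-281.6,65],[587.8,-183.4,65],[665.4,-192.8,65],[649.2,-295.4,65]])
print(proj(*cam('side3'),t).round(0).tolist(),proj(*cam('scene3'),t).round(0).tolist())
E
```

```text
[[ 474.95250399 -205.51118745]
 [ 471.29644538 -252.41332272]] 47.04441578948579 [48.27447468 -2.56225508] yaw from rear edge -1.648589807673354
scene4 [[279.5 202.3]]
side4 [[344.6 227.2]]
[[350.0, 251.0], [348.0, 226.0], [373.0, 225.0], [377.0, 250.0]] [[266.0, 216.0], [296.0, 219.0], [290.0, 237.0], [257.0, 233.0]]
```

```bash
cat > fit.py <<'E'
from h import *
from scipy.optimize import minimize
from scipy.ndimage import map_coordinates
def fit(name,segs,z,p0,sig=1.2,mask=None):
    "segs: list of 2-point segments in body frame; p0=(x,y,yaw)"
    K,E=cam(name); g=cv2.GaussianBlur(cv2.imread(f'pics/{name}.png',0).astype(float),(0,0),sig)
    t=np.linspace(.04,.96,80)[:,None]
    def sc(p,per=False):
        c,s=np.cos(p[2]),np.sin(p[2]); R=np.array([[c,-s],[s,c]]); o=[]
        for a,b in segs:
            zz=np.full((80,1),z)
            X=np.c_[(np.array(a)*(1-t)+np.array(b)*t)@R.T+p[:2],zz]; q=proj(K,E,X); d=q[-1]-q[0]; n=np.array([-d[1],d[0]])/np.hypot(*d)
            f=lambda k:map_coordinates(g,(q+k*n).T[::-1],order=1,mode='nearest'); o.append(abs(np.mean(np.clip(f(1)-f(-1),-25,25))))
        return o if per else -sum(o)
    best=None
    rng=np.random.default_rng(0)
    for _ in range(60):
        r=minimize(sc,np.array(p0)+rng.normal(0,1,3)*[4,4,.03],method='Nelder-Mead',options=dict(xatol=.02,fatol=1e-3,initial_simplex=None))
        if best is None or r.fun<best.fun: best=r
    return best.x.round(3),round(best.fun,2),np.round(sc(best.x,True),1)
def rect(a,b): 
    a/=2;b/=2;P=[(-a,-b),(-a,b),(a,b),(a,-b)]; return [(P[i],P[(i+1)%4]) for i in range(4)]
E
python3 - <<'E'
from fit import *
print('tile',fit('w_warm2',rect(80,104),65,(619,-239,-.15)))
print('rim inner',fit('w_warm2',rect(212,168),61,(638,-234.5,-.055)))
print('bar front top',fit('w_warm2',[((0,-65),(0,65)),((5,-65),(5,65))],66,(701,-239,-.06)))
for n in ('w_rack','w_rack2'):
    print(n,'wall',fit(n,rect(200,150),24,(614,233.5,.2)))
    print(n,'rods',fit(n,[((-85,y),(85,y)) for y in (-39,-31,31,39)],47,(614,233.5,.2)))
E
```

```text
tile (array([ 6.56762e+02, -2.68381e+02, -6.70000e-02]), np.float64(-47.52), array([ 0.1,  1.5, 21.2, 24.8]))
rim inner (array([ 6.32626e+02, -2.36792e+02, -6.80000e-02]), np.float64(-79.06), array([11.3, 24.5, 24.1, 19.1]))
bar front top (array([ 7.35603e+02, -2.42366e+02, -4.90000e-02]), np.float64(-50.0), array([25., 25.]))
w_rack wall (array([6.10179e+02, 2.30566e+02, 2.18000e-01]), np.float64(-64.98), array([ 7.4, 24.6, 22. , 10.9]))
w_rack rods (array([6.20760e+02, 2.36183e+02, 2.15000e-01]), np.float64(-55.39), array([ 8.3, 21.1, 20.6,  5.3]))
w_rack2 wall (array([6.14272e+02, 2.31200e+02, 2.17000e-01]), np.float64(-64.46), array([ 5. , 24.9, 22.7, 12. ]))
w_rack2 rods (array([6.19641e+02, 2.39657e+02, 2.18000e-01]), np.float64(-43.98), array([18.8, 17.3,  7.7,  0.2]))
```

```bash
cat > p.py <<'E'
s=open('fit.py').read()
s=s.replace('-25,25','-10,10').replace("-sum(o)","-sum(np.sqrt(o))").replace('minimize\n','differential_evolution\n')
i=s.index('    best=None'); j=s.index('    return best.x'); s=s[:i]+"    best=differential_evolution(sc,[(p0[0]-7,p0[0]+7),(p0[1]-7,p0[1]+7),(p0[2]-.05,p0[2]+.05)],seed=1,popsize=25,tol=1e-6)\n"+s[j:]
open('fit.py','w').write(s)
E
python3 p.py; python3 - <<'E'
from fit import *
print('tile',fit('w_warm2',rect(80,104),65,(619,-239,-.15)))
print('tile w2?',fit('w_warm',rect(80,104),65,(619,-239,-.15)))
print('rim inner',fit('w_warm2',rect(212,168),61,(638,-235,-.06)))
print('rim outer',fit('w_warm2',rect(230,180),61,(638,-235,-.06)))
for h in (66,56): print('bar',h,fit('w_warm2',[((0,-65),(0,65))],h,(701,-239,-.06)))
for n in ('w_rack','w_rack2'):
    print(n,'wall',fit(n,rect(200,150),24,(614,233.5,.2)))
    print(n,'rods',fit(n,[((-85,y),(85,y)) for y in (-39,-31,31,39)],47,(614,233.5,.2)))
E
```

```text
tile (array([ 6.19615e+02, -2.38601e+02, -1.42000e-01]), np.float64(-7.62), array([5.5, 3.2, 2.5, 3.6]))
tile w2? (array([ 6.19532e+02, -2.39863e+02, -1.52000e-01]), np.float64(-7.25), array([4. , 3.4, 2.8, 3. ]))
rim inner (array([ 6.31970e+02, -2.32763e+02, -6.30000e-02]), np.float64(-12.5), array([ 9.5, 10. ,  9.8,  9.7]))
rim outer (array([ 6.31413e+02, -2.30469e+02, -6.20000e-02]), np.float64(-9.53), array([4.1, 2.5, 9.8, 7.8]))
bar 66 (array([ 7.01294e+02, -2.40650e+02, -7.60000e-02]), np.float64(-3.16), array([10.]))
bar 56 (array([ 7.04227e+02, -2.36883e+02, -7.20000e-02]), np.float64(-3.16), array([10.]))
w_rack wall (array([6.16105e+02, 2.32440e+02, 2.06000e-01]), np.float64(-12.28), array([ 8.3, 10. ,  9.4, 10. ]))
w_rack rods (array([6.07381e+02, 2.33026e+02, 2.11000e-01]), np.float64(-11.33), array([6. , 9.6, 9.3, 7.4]))
w_rack2 wall (array([6.15879e+02, 2.32484e+02, 2.13000e-01]), np.float64(-12.54), array([ 9.9, 10. ,  9.4, 10. ]))
w_rack2 rods (array([6.07000e+02, 2.30697e+02, 2.20000e-01]), np.float64(-9.94), array([8.5, 5.7, 4.4, 6.5]))
```

Request:
send_rows(moves=[[[0.004,0,0,0.008,0.12,-0.009,-1],[0.004,0,0,0.008,0.12,0,-1],[0.004,-0.001,0,0,0,0,-1],[0,0,-0.01,0,0,0,-1],[0,0,-0.01,0,0,0,-1],[0,0,-0.004,0,0,0,-1],[0,0,0,0,0,0,-1],[0,0,0,0,0,0,-1]]])

```text
clock: 17.8
eef_pos: [436.6, -227.8, 135.7]
tcp_rot: [-3.141, 0.24, -0.066]
contact_force: [0.2, -0.3, -1.2]
opening: 0.169
grasp_force: 107.6
```

```bash
cat > tip.py <<'E'
from h import *
s=sense(); 
for _ in range(2): grab_frame('wrist'); s2=sense(); s={k:(np.asarray(s[k])+np.asarray(s2[k]))/2 for k in ('eef_pos','contact_force','clock','opening')}|{'tcp_rot':s2['tcp_rot']}
T=T_of(s); print('TCP',s['eef_pos'].round(1),'rot',np.round(s['tcp_rot'],3),'F',s['contact_force'].round(1),'t',s2['clock'],'open',s['opening'].round(3))
for n,p in (('tip',(139.5,0,43)),('rear',(49.5,0,43))): print(n,(T@np.r_[p,1])[:3].round(1))
E
python3 tip.py
```

```text
TCP [ 436.9 -227.9  135.9] rot [-3.141  0.24  -0.065] F [ 0.  -0.1 -1. ] t 17.9 open 0.166
tip [ 561.9 -236.1   61. ]
rear [ 474.7 -230.3   82.4]
```

Request:
send_rows(moves=[[[0,0,-0.002,0,0,0,-1],[0,0,-0.001,0,0,0,-1],[0,0,-0.001,0,0,0,-1],[0,0,0,0,0,0,-1]]])

```text
clock: 18.3
eef_pos: [436.9, -227.7, 131.5]
tcp_rot: [-3.141, 0.241, -0.065]
contact_force: [-0.5, -0.0, -1.3]
opening: 0.167
grasp_force: 107.6
```

Request:
send_rows(moves=[[[0,0,-0.0005,0,0,0,-1],[0,0,-0.0005,0,0,0,-1],[0,0,0,0,0,0,-1]]])

```text
clock: 18.6
eef_pos: [436.9, -227.8, 130.7]
tcp_rot: [-3.141, 0.241, -0.065]
contact_force: [-2.6, 0.3, 1.4]
opening: 0.165
grasp_force: 107.7
```

Request:
send_rows(moves=[[[0.003,-0.0002,-0.00155,-0.0008,-0.012,0,-1],[0.003,-0.0002,-0.00155,-0.0008,-0.012,0,-1],[0.003,-0.0002,-0.00155,-0.0008,-0.012,0,-1],[0.003,-0.0002,-0.00155,-0.0008,-0.012,0,-1],[0.003,-0.0002,-0.00155,-0.0008,-0.012,0,-1],[0.003,-0.0002,-0.00155,-0.0008,-0.012,0,-1],[0.003,-0.0002,-0.00155,-0.0008,-0.012,0,-1],[0.003,-0.0002,-0.00155,-0.0008,-0.012,0,-1],[0.003,-0.0002,-0.00155,-0.0008,-0.012,0,-1],[0.003,-0.0002,-0.00155,-0.0008,-0.012,0,-1]]])

```text
clock: 19.6
eef_pos: [467.2, -229.8, 114.9]
tcp_rot: [-3.141, 0.119, -0.065]
contact_force: [-2.9, 0.4, 0.9]
opening: 0.166
grasp_force: 107.9
```

```bash
python3 tip.py
```

```text
TCP [ 467.5 -229.8  114.9] rot [-3.141  0.119 -0.065] F [-1.2  0.1  0.7] t 19.7 open 0.165
tip [ 600.6 -238.5   55.7]
rear [ 511.4 -232.6   66.3]
```

Request:
send_rows(moves=[[[0.0033,-0.0002,-0.0009,-0.0004,-0.0066,0,-1],[0.0033,-0.0002,-0.0009,-0.0004,-0.0066,0,-1],[0.0033,-0.0002,-0.0009,-0.0004,-0.0066,0,-1],[0.0033,-0.0002,-0.0009,-0.0004,-0.0066,0,-1],[0.0033,-0.0002,-0.0009,-0.0004,-0.0066,0,-1],[0.0033,-0.0002,-0.0009,-0.0004,-0.0066,0,-1],[0,0,0,0,0,0,-1]]])

```text
clock: 20.4
eef_pos: [487.5, -231.1, 109.6]
tcp_rot: [-3.141, 0.079, -0.065]
contact_force: [0.7, 0.9, 0.9]
opening: 0.164
grasp_force: 107.8
```

Request:
send_rows(moves=[[[0.0031,-0.0002,-0.001,-0.0005,-0.0075,0,-1],[0.0031,-0.0002,-0.001,-0.0005,-0.0075,0,-1],[0.0031,-0.0002,-0.001,-0.0005,-0.0075,0,-1],[0.0031,-0.0002,-0.001,-0.0005,-0.0075,0,-1]]])

```text
clock: 20.8
eef_pos: [499.0, -231.7, 105.5]
tcp_rot: [-3.141, 0.051, -0.065]
contact_force: [-4.0, 0.3, 2.4]
opening: 0.164
grasp_force: 108.0
```

```bash
python3 tip.py
```

```text
TCP [ 499.4 -231.8  105.5] rot [-3.141  0.05  -0.065] F [-2.4  0.2  1.3] t 20.9 open 0.165
tip [ 636.3 -240.7   55.7]
rear [ 546.6 -234.8   60.1]
```

Request:
send_rows(moves=[[[0.0031,-0.0002,-0.001,-0.0005,-0.0075,0,-1],[0.0031,-0.0002,-0.001,-0.0005,-0.0075,0,-1],[0.0031,-0.0002,-0.001,-0.0005,-0.0075,0,-1],[0.0031,-0.0002,-0.0008,-0.0005,-0.0075,0,-1]]])

```text
clock: 21.3
eef_pos: [511.7, -232.6, 101.7]
tcp_rot: [-3.141, 0.02, -0.065]
contact_force: [-3.1, 0.2, 0.3]
opening: 0.166
grasp_force: 107.9
```

```bash
python3 tip.py; python3 - <<'E'
from fit import *
shot('wrist','w_p1'); shot('scene','scene5'); shot('side','side5')
print('tile wr',fit('w_p1',rect(80,104),67,(661,-241.5,-.065)))
E
```

```text
TCP [ 512.  -232.6  101.8] rot [-3.141  0.019 -0.065] F [-1.3  0.3 -0.3] t 21.4 open 0.166
tip [ 650.4 -241.6   56.1]
rear [ 560.6 -235.8   57.8]
tile wr (array([ 6.64183e+02, -2.39563e+02, -2.00000e-02]), np.float64(-4.67), array([9.1, 0.3, 0. , 1. ]))
```

```bash
python3 - <<'E'
from fit import *
u=np.array([np.cos(-.065),np.sin(-.065)]);n=np.array([-u[1],u[0]]); o=np.array([650.4,-241.6])
for nm,xs in (('w_p1',range(-70,-6,3)),('scene5',range(-60,75,5)),('side5',range(-60,75,5))):
    K,E=cam(nm); g=cv2.GaussianBlur(cv2.imread(f'pics/{nm}.png',0).astype(float),(0,0),.7)
    for l in (-40,-35,35,40):
        P=np.array([np.r_[o+x*u+l*n,65] for x in xs]); q=proj(K,E,P)
        print(nm,l,' '.join(f'{int(a[0]+650)}:{v:.0f}' for a,v in zip(np.c_[list(xs)],map_coordinates(g,q.T[::-1],order=1,cval=-1))))
E
```

```text
w_p1 -40 580:154 583:155 586:155 589:155 592:155 595:155 598:156 601:156 604:156 607:156 610:157 613:157 616:157 619:157 622:149 625:99 628:150 631:-1 634:-1 637:-1 640:-1 643:-1
w_p1 -35 580:157 583:158 586:158 589:159 592:159 595:159 598:160 601:160 604:161 607:161 610:161 613:162 616:162 619:162 622:153 625:102 628:150 631:-1 634:-1 637:-1 640:-1 643:-1
w_p1 35 580:163 583:164 586:165 589:166 592:167 595:168 598:169 601:170 604:170 607:170 610:171 613:170 616:171 619:171 622:171 625:119 628:150 631:-1 634:-1 637:-1 640:-1 643:-1
w_p1 40 580:160 583:160 586:161 589:162 592:163 595:164 598:164 601:165 604:166 607:171 610:171 613:171 616:171 619:171 622:166 625:121 628:162 631:-1 634:-1 637:-1 640:-1 643:-1
scene5 -40 590:95 595:94 600:95 605:95 610:95 615:95 620:98 625:101 630:102 635:101 640:100 645:100 650:101 655:104 660:109 665:112 670:112 675:112 680:112 685:112 690:112 695:111 700:112 705:108 710:93 715:82 720:91
scene5 -35 590:95 595:95 600:95 605:95 610:95 615:95 620:97 625:99 630:101 635:101 640:100 645:100 650:100 655:102 660:107 665:111 670:112 675:110 680:111 685:113 690
[... 683 characters left out ...]
3 710:144 715:148 720:150
side5 -35 590:115 595:110 600:108 605:114 610:117 615:119 620:108 625:90 630:133 635:132 640:135 645:138 650:137 655:139 660:133 665:149 670:154 675:148 680:151 685:151 690:155 695:153 700:151 705:143 710:143 715:148 720:149
side5 35 590:144 595:146 600:150 605:153 610:154 615:154 620:145 625:115 630:138 635:146 640:147 645:149 650:151 655:152 660:148 665:153 670:150 675:151 680:148 685:149 690:153 695:153 700:151 705:141 710:145 715:150 720:150
side5 40 590:151 595:152 600:153 605:153 610:153 615:154 620:150 625:130 630:145 635:147 640:153 645:154 650:153 655:153 660:149 665:153 670:153 675:152 680:150 685:149 690:154 695:155 700:153 705:143 710:144 715:149 720:149
```

Request:
send_rows(moves=[[[0.003,-0.0002,-0.0003,0,-0.0015,0,-1],[0.004,-0.0003,-0.0003,0,-0.0015,0,-1],[0.004,-0.0003,-0.0003,0,-0.0015,0,-1],[0.004,-0.0003,-0.0003,0,-0.0015,0,-1],[0.004,-0.0003,-0.0003,0,-0.0015,0,-1],[0.004,-0.0003,-0.0003,0,-0.0015,0,-1]]])

```text
clock: 22.15
eef_pos: [534.5, -234.2, 100.0]
tcp_rot: [-3.14, 0.012, -0.065]
contact_force: [-7.2, 0.5, 3.3]
opening: 0.165
grasp_force: 108.2
```

Request:
send_rows(moves=[[[0.004,-0.0003,-0.0002,0,-0.0015,0,-1],[0.004,-0.0003,-0.0002,0,-0.0015,0,-1],[0.004,-0.0003,-0.0002,0,-0.0015,0,-1],[0.004,-0.0003,0,0,0,0,-1],[0.003,-0.0002,0,0,0,0,-1]]])

```text
clock: 22.65
eef_pos: [550.3, -235.1, 99.4]
tcp_rot: [-3.139, 0.015, -0.065]
contact_force: [-24.5, 1.1, 19.5]
opening: 0.17
grasp_force: 110.6
```

```bash
python3 tip.py; cat > prof.py <<'E'
from fit import *
import sys
nm=sys.argv[1]; shot('wrist',nm+'w'); shot('scene',nm+'c'); shot('side',nm+'s')
s=sense();T=T_of(s);o=(T@np.r_[139.5,0,43,1])[:2]; u=T[:2,0]/np.hypot(*T[:2,0]);n=np.array([-u[1],u[0]])
Z=float(sys.argv[2]); 
def line(v,ls,xs,lab):
    K,E=cam(nm+v); g=cv2.GaussianBlur(cv2.imread(f'pics/{nm+v}.png',0).astype(float),(0,0),.6)
    P=np.array([np.r_[o+x*u+l*n,Z] for x in xs for l in ls]); q=proj(K,E,P); k=xs if len(xs)>1 else ls
    print(v,lab,' '.join(f'{a}:{b:.0f}' for a,b in zip(k,map_coordinates(g,q.T[::-1],order=1,cval=-1))))
for v in 'ws':
    for l in (-38,38): line(v,[l],list(range(-88,-64,2)),f'front l{l}')
for v in 'cs': 
    for l in (-38,0,38): line(v,[l],list(range(-20,16,3)),f'far l{l}')
for x in (-76,-60,-40,-20):
    for v in 'wcs': line(v,list(range(-62,-42,2)),[x],f'L x{x}'); line(v,list(range(42,64,2)),[x],f'R x{x}')
E
python3 prof.py q1 67
```

```text
TCP [ 551.4 -235.3   99.5] rot [-3.139  0.01  -0.065] F [-11.5   0.8   8.5] t 22.75 open 0.169
tip [ 690.1 -244.2   55.1]
rear [ 600.3 -238.4   56. ]
w front l-38 -88:152 -86:152 -84:153 -82:153 -80:153 -78:153 -76:153 -74:153 -72:154 -70:153 -68:117 -66:120
w front l38 -88:158 -86:158 -84:159 -82:158 -80:159 -78:160 -76:160 -74:160 -72:161 -70:161 -68:148 -66:120
s front l-38 -88:118 -86:119 -84:119 -82:121 -80:122 -78:123 -76:124 -74:120 -72:110 -70:91 -68:91 -66:103
s front l38 -88:144 -86:147 -84:146 -82:146 -80:149 -78:150 -76:150 -74:150 -72:144 -70:137 -68:126 -66:129
c far l-38 -20:98 -17:99 -14:100 -11:100 -8:100 -5:99 -2:98 1:98 4:100 7:105 10:110 13:109
c far l0 -20:102 -17:104 -14:105 -11:105 -8:104 -5:103 -2:103 1:102 4:102 7:103 10:103 13:101
c far l38 -20:109 -17:109 -14:110 -11:111 -8:111 -5:113 -2:113 1:111 4:109 7:110 10:111 13:109
s far l-38 -20:137 -17:137 -14:139 -11:135 -8:132 -5:135 -2:137 1:137 4:137 7:143 10:150 13:147
s far l0 -20:144 -17:146 -14:147 -11:145 -8:141 -5:139 -2:138 1:140 4:142 7:144 10:143 13:138
s far l38 -20:151 -17:148 -14:155 -11:153 -8:154
[... 1382 characters left out ...]
07 54:103 56:102 58:104 60:108 62:110
s L x-40 -62:106 -60:95 -58:86 -56:91 -54:98 -52:115 -50:132 -48:138 -46:143 -44:141
s R x-40 42:153 44:157 46:157 48:158 50:156 52:154 54:153 56:152 58:152 60:151 62:150
w L x-20 -62:-1 -60:-1 -58:-1 -56:-1 -54:-1 -52:-1 -50:-1 -48:-1 -46:-1 -44:-1
w R x-20 42:-1 44:-1 46:-1 48:-1 50:-1 52:-1 54:-1 56:-1 58:-1 60:-1 62:-1
c L x-20 -62:95 -60:94 -58:95 -56:95 -54:96 -52:97 -50:99 -48:101 -46:102 -44:101
c R x-20 42:108 44:109 46:109 48:110 50:109 52:105 54:99 56:99 58:101 60:106 62:109
s L x-20 -62:111 -60:97 -58:93 -56:93 -54:108 -52:123 -50:133 -48:138 -46:135 -44:133
s R x-20 42:153 44:154 46:155 48:154 50:153 52:152 54:151 56:151 58:151 60:151 62:151
```

Request:
send_rows(moves=[[[0,0,0.0008,0,0,0,-1],[0,0,0,0,0,0,-1],[0,0,0,0,0,0,-1]]])

```text
clock: 23.2
eef_pos: [554.2, -235.8, 100.3]
tcp_rot: [-3.14, 0.006, -0.065]
contact_force: [-0.5, 0.2, -1.3]
opening: 0.166
grasp_force: 107.6
```

Request:
send_rows(moves=[[[0.002,-0.0001,0,0,0,0,-1],[0.002,-0.0001,0,0,0,0,-1],[0,0,0,0,0,0,-1]]])

```text
clock: 23.5
eef_pos: [556.8, -235.7, 100.0]
tcp_rot: [-3.14, 0.009, -0.065]
contact_force: [-6.1, 0.1, 1.3]
opening: 0.168
grasp_force: 108.1
```

```bash
python3 tip.py
```

```text
TCP [ 556.8 -235.7  100. ] rot [-3.14   0.009 -0.065] F [-5.5  0.4  1.6] t 23.6 open 0.167
tip [ 695.7 -244.6   55.8]
rear [ 605.9 -238.8   56.6]
```

Request:
send_rows(moves=[[[0.001,-0.0001,0.0003,0,0,0,-1],[0.002,-0.0001,0,0,0,0,-1],[0,0,0,0,0,0,-1],[0,0,0,0,0,0,-1]]])

```text
clock: 24.0
eef_pos: [560.9, -236.1, 100.5]
tcp_rot: [-3.14, 0.007, -0.065]
contact_force: [-1.0, 0.2, -1.6]
opening: 0.161
grasp_force: 107.5
```

Request:
send_rows(moves=[[[0.001,-0.0001,0,0,0,0,-1],[0.001,0,0,0,0,0,-1],[0,0,0,0,0,0,-1]]])

```text
clock: 24.3
eef_pos: [562.4, -236.1, 100.5]
tcp_rot: [-3.14, 0.008, -0.065]
contact_force: [-4.7, 0.3, -0.2]
opening: 0.166
grasp_force: 107.6
```

```bash
python3 tip.py; python3 prof.py q2 67 | head -12
```

```text
TCP [ 562.4 -236.1  100.5] rot [-3.14   0.007 -0.065] F [-5.   0.2 -0.3] t 24.4 open 0.167
tip [ 701.3 -245.1   56.5]
rear [ 611.5 -239.2   57.1]
w front l-38 -88:152 -86:152 -84:152 -82:152 -80:153 -78:153 -76:127 -74:147 -72:166 -70:166 -68:151 -66:160
w front l38 -88:157 -86:158 -84:157 -82:158 -80:158 -78:158 -76:141 -74:146 -72:167 -70:167 -68:147 -66:167
s front l-38 -88:124 -86:125 -84:124 -82:117 -80:104 -78:87 -76:93 -74:109 -72:135 -70:140 -68:140 -66:136
s front l38 -88:142 -86:142 -84:143 -82:145 -80:141 -78:134 -76:121 -74:127 -72:135 -70:138 -68:135 -66:131
c far l-38 -20:101 -17:101 -14:100 -11:99 -8:98 -5:98 -2:100 1:103 4:103 7:100 10:92 13:84
c far l0 -20:105 -17:103 -14:102 -11:102 -8:103 -5:104 -2:106 1:106 4:105 7:99 10:90 13:82
c far l38 -20:112 -17:112 -14:113 -11:112 -8:111 -5:110 -2:110 1:111 4:110 7:106 10:94 13:84
s far l-38 -20:136 -17:132 -14:135 -11:138 -8:138 -5:134 -2:134 1:139 4:137 7:134 10:144 13:148
s far l0 -20:146 -17:143 -14:141 -11:142 -8:143 -5:143 -2:142 1:143 4:139 7:135 10:134 13:133
s far l38 -20:151 -17:153 -14:155 -11:154 -8:155 -5:154 -2:151 1:152 4:151 7:148 10:149 13:149
w L x-76 -62:156 -60:153 -58:148 -56:153 -54:151 -52:155 -50:158 -48:155 -46:143 -44:134
w R x-76 42:146 44:145 46:136 48:136 50:157 52:169 54:170 56:169 58:170 60:169 62:169
```

Request:
send_rows(moves=[[[0.001,-0.0001,0,0,0,0,-1],[0.001,0,0,0,0,0,-1],[0,0,0,0,0,0,-1]]])

```text
clock: 24.85
eef_pos: [564.5, -236.3, 100.5]
tcp_rot: [-3.14, 0.007, -0.065]
contact_force: [-5.4, 1.3, 0.1]
opening: 0.16
grasp_force: 107.6
```

Request:
send_rows(moves=[[[0.001,-0.0001,0,0,0,0,-1],[0.0005,0,0,0,0,0,-1],[0,0,0,0,0,0,-1]]])

```text
clock: 25.15
eef_pos: [565.7, -236.3, 100.5]
tcp_rot: [-3.14, 0.008, -0.065]
contact_force: [-6.4, 0.7, -0.1]
opening: 0.164
grasp_force: 107.7
```

```bash
python3 tip.py; python3 prof.py q3 67 | grep -v 'x-[42]0'
```

```text
TCP [ 565.7 -236.3  100.5] rot [-3.14   0.008 -0.065] F [-6.1  0.4  0.4] t 25.25 open 0.165
tip [ 704.5 -245.3   56.4]
rear [ 614.7 -239.4   57.1]
w front l-38 -88:152 -86:151 -84:152 -82:152 -80:150 -78:116 -76:164 -74:165 -72:163 -70:148 -68:162 -66:162
w front l38 -88:157 -86:157 -84:157 -82:158 -80:157 -78:120 -76:166 -74:167 -72:159 -70:160 -68:166 -66:167
s front l-38 -88:125 -86:121 -84:112 -82:93 -80:88 -78:98 -76:124 -74:139 -72:141 -70:138 -68:136 -66:136
s front l38 -88:143 -86:143 -84:140 -82:134 -80:123 -78:123 -76:134 -74:137 -72:136 -70:130 -68:132 -66:136
c far l-38 -20:100 -17:100 -14:99 -11:98 -8:98 -5:100 -2:103 1:103 4:98 7:89 10:81 13:81
c far l0 -20:103 -17:101 -14:101 -11:102 -8:102 -5:104 -2:105 1:104 4:99 7:90 10:81 13:78
c far l38 -20:113 -17:114 -14:113 -11:111 -8:110 -5:110 -2:110 1:109 4:104 7:94 10:84 13:81
s far l-38 -20:132 -17:136 -14:138 -11:136 -8:134 -5:135 -2:140 1:135 4:128 7:134 10:141 13:146
s far l0 -20:141 -17:137 -14:135 -11:136 -8:139 -5:143 -2:144 1:139 4:135 7:133 10:133 13:134
s far l38 -20:153 -17:154 -14:154 -11:155 -8:154 -5:151 -2:15
[... 365 characters left out ...]
60:111 62:113
s L x-76 -62:110 -60:98 -58:90 -56:90 -54:94 -52:106 -50:113 -48:118 -46:122 -44:127
s R x-76 42:138 44:139 46:141 48:142 50:145 52:148 54:149 56:151 58:152 60:152 62:152
w L x-60 -62:155 -60:152 -58:149 -56:153 -54:152 -52:155 -50:156 -48:164 -46:166 -44:152
w R x-60 42:168 44:169 46:169 48:166 50:166 52:169 54:168 56:169 58:169 60:169 62:169
c L x-60 -62:97 -60:96 -58:95 -56:95 -54:96 -52:98 -50:100 -48:102 -46:102 -44:101
c R x-60 42:107 44:108 46:108 48:109 50:108 52:106 54:102 56:101 58:104 60:108 62:111
s L x-60 -62:107 -60:95 -58:89 -56:90 -54:103 -52:116 -50:128 -48:134 -46:133 -44:133
s R x-60 42:151 44:152 46:153 48:154 50:155 52:154 54:154 56:154 58:153 60:152 62:152
```

Request:
send_rows(moves=[[[0.001,-0.0001,0,0,0,0,-1],[0.0005,0,0,0,0,0,-1],[0,0,0,0,0,0,-1],[0,0,0,0,0,0,-1]]])

```text
clock: 25.8
eef_pos: [567.2, -236.4, 100.5]
tcp_rot: [-3.14, 0.008, -0.065]
contact_force: [-6.7, 0.8, 0.2]
opening: 0.165
grasp_force: 107.7
```

```bash
python3 tip.py; python3 prof.py q4 67 | grep front
```

```text
TCP [ 567.2 -236.4  100.5] rot [-3.14   0.008 -0.065] F [-6.4  0.4 -0. ] t 25.9 open 0.167
tip [ 706.  -245.4   56.3]
rear [ 616.2 -239.5   57.1]
w front l-38 -88:152 -86:152 -84:152 -82:152 -80:108 -78:162 -76:165 -74:165 -72:140 -70:161 -68:163 -66:162
w front l38 -88:157 -86:156 -84:157 -82:157 -80:130 -78:164 -76:166 -74:165 -72:150 -70:166 -68:166 -66:167
s front l-38 -88:122 -86:114 -84:98 -82:86 -80:95 -78:117 -76:138 -74:141 -72:139 -70:136 -68:136 -66:137
s front l38 -88:144 -86:141 -84:135 -82:124 -80:117 -78:129 -76:136 -74:139 -72:132 -70:131 -68:134 -66:137
```

Request:
send_rows(moves=[[[0,0,0.001,0,-0.008,0,-1],[-0.0005,0,0.002,0,-0.008,0,-1],[-0.0005,0,0.003,0,-0.004,0,-1],[0,0,0.004,0,0,0,-1],[0,0,0.004,0,0,0,-1],[0,0,0.004,0,0,0,-1],[0,0,0.004,0,0,0,-1],[0,0,0.002,0,0,0,-1],[0,0,0,0,0,0,-1]]])

```text
clock: 26.95
eef_pos: [566.9, -236.6, 125.0]
tcp_rot: [-3.139, -0.014, -0.065]
contact_force: [-0.4, 0.8, -4.4]
opening: 0.167
grasp_force: 107.4
```

```bash
python3 tip.py; python3 prof.py q5 91 | grep -v 'x-76'
```

```text
TCP [ 566.7 -236.5  124.7] rot [-3.139 -0.013 -0.065] F [ 0.2 -0.5 -3.8] t 27.05 open 0.165
tip [ 706.4 -245.5   83.5]
rear [ 616.6 -239.6   82.4]
w front l-38 -88:150 -86:151 -84:151 -82:100 -80:117 -78:165 -76:165 -74:160 -72:149 -70:161 -68:161 -66:161
w front l38 -88:164 -86:164 -84:164 -82:108 -80:119 -78:166 -76:166 -74:157 -72:159 -70:165 -68:165 -66:166
s front l-38 -88:78 -86:78 -84:78 -82:87 -80:104 -78:128 -76:138 -74:138 -72:133 -70:133 -68:135 -66:137
s front l38 -88:154 -86:152 -84:147 -82:139 -80:132 -78:131 -76:138 -74:137 -72:136 -70:139 -68:142 -66:144
c far l-38 -20:99 -17:99 -14:99 -11:98 -8:100 -5:101 -2:96 1:88 4:78 7:73 10:69 13:65
c far l0 -20:104 -17:103 -14:104 -11:104 -8:105 -5:103 -2:96 1:85 4:71 7:62 10:58 13:57
c far l38 -20:113 -17:113 -14:112 -11:110 -8:109 -5:106 -2:98 1:85 4:71 7:62 10:58 13:57
s far l-38 -20:136 -17:137 -14:137 -11:136 -8:135 -5:141 -2:143 1:134 4:132 7:134 10:136 13:139
s far l0 -20:141 -17:136 -14:136 -11:141 -8:146 -5:147 -2:148 1:149 4:150 7:149 10:150 13:150
s far l38 -20:153 -17:156 -14:155 -11:154 -8:152 -5:153 -2:154 1:150 4
[... 839 characters left out ...]
108 52:101 54:90 56:87 58:90 60:99 62:106
s L x-40 -62:75 -60:76 -58:76 -56:82 -54:89 -52:106 -50:124 -48:129 -46:133 -44:133
s R x-40 42:152 44:152 46:150 48:147 50:137 52:123 54:118 56:123 58:130 60:139 62:146
w L x-20 -62:-1 -60:-1 -58:-1 -56:-1 -54:-1 -52:-1 -50:-1 -48:-1 -46:-1 -44:-1
w R x-20 42:-1 44:-1 46:-1 48:-1 50:-1 52:-1 54:-1 56:-1 58:-1 60:-1 62:-1
c L x-20 -62:91 -60:94 -58:95 -56:96 -54:96 -52:97 -50:99 -48:101 -46:102 -44:101
c R x-20 42:111 44:110 46:109 48:110 50:108 52:103 54:90 56:84 58:85 60:95 62:103
s L x-20 -62:97 -60:99 -58:98 -56:98 -54:103 -52:112 -50:124 -48:132 -46:131 -44:130
s R x-20 42:152 44:151 46:151 48:145 50:139 52:130 54:121 56:122 58:130 60:138 62:145
```

Request:
send_rows(moves=[[[0,0,0.003,0,0,0,-1],[0,0,0.006,0,0,0,-1],[0,0,0.009,0,0,0,-1],[0,0,0.012,0,0,0,-1],[0,0,0.012,0,0,0,-1],[0,0,0.009,0,0,0,-1],[0,0,0.006,0,0,0,-1],[0,0,0.003,0,0,0,-1],[0,0,0,0,0,0,-1]]])

```text
clock: 28.1
eef_pos: [566.7, -236.5, 185.0]
tcp_rot: [-3.139, -0.013, -0.065]
contact_force: [0.1, 0.3, -4.0]
opening: 0.166
grasp_force: 107.4
```

Request:
send_rows(moves=[[[-0.0005,0.005,0,0,0,0.004,-1],[-0.001,0.01,0,0,0,0.008,-1],[-0.002,0.015,0,0,0,0.012,-1],[-0.0025,0.02,0,0,0,0.016,-1],[-0.003,0.025,0,0,0,0.016,-1],[-0.003,0.03,0,0,0,0.016,-1],[-0.003,0.03,0,0,0,0.016,-1],[-0.003,0.03,0,0,0,0.016,-1],[-0.003,0.03,0,0,0,0.016,-1],[-0.003,0.03,0,0,0,0.016,-1]]])

```text
clock: 29.1
eef_pos: [541.6, -9.2, 184.4]
tcp_rot: [-3.138, -0.012, 0.073]
contact_force: [0.3, -1.2, -3.8]
opening: 0.161
grasp_force: 107.5
```

Request:
send_rows(moves=[[[-0.003,0.03,0,0,0,0.016,-1],[-0.003,0.03,0,0,0,0.016,-1],[-0.003,0.03,0,0,0,0.016,-1],[-0.003,0.03,0,0,0,0.016,-1],[-0.003,0.03,0,0,0,0.016,-1],[-0.003,0.025,0,0,0,0.016,-1],[-0.0025,0.02,0,0,0,0.016,-1],[-0.002,0.015,0,0,0,0.012,-1],[-0.001,0.01,0,0,0,0.008,-1],[-0.0005,0.004,0,0,0,0.003,-1]]])

```text
clock: 30.1
eef_pos: [518.2, 213.4, 184.5]
tcp_rot: [-3.139, -0.013, 0.207]
contact_force: [-0.3, -0.9, -3.2]
opening: 0.164
grasp_force: 107.4
```

```bash
python3 tip.py; python3 prof.py r1 151 | grep -E '^w|far'
```

```text
TCP [518.4 213.  184.5] rot [-3.139 -0.013  0.206] F [-0.3 -0.4 -3.1] t 30.2 open 0.163
tip [655.4 241.8 143.3]
rear [567.3 223.4 142.2]
w front l-38 -88:67 -86:67 -84:68 -82:69 -80:104 -78:167 -76:167 -74:167 -72:144 -70:164 -68:164 -66:165
w front l38 -88:108 -86:92 -84:117 -82:92 -80:135 -78:171 -76:171 -74:169 -72:163 -70:171 -68:171 -66:171
c far l-38 -20:105 -17:109 -14:110 -11:109 -8:106 -5:101 -2:94 1:87 4:83 7:83 10:84 13:86
c far l0 -20:107 -17:109 -14:110 -11:112 -8:114 -5:111 -2:103 1:93 4:85 7:90 10:99 13:107
c far l38 -20:114 -17:113 -14:113 -11:112 -8:110 -5:107 -2:103 1:101 4:104 7:109 10:113 13:113
s far l-38 -20:132 -17:136 -14:139 -11:139 -8:139 -5:141 -2:144 1:144 4:144 7:144 10:145 13:143
s far l0 -20:137 -17:138 -14:139 -11:143 -8:146 -5:146 -2:146 1:144 4:143 7:141 10:142 13:142
s far l38 -20:142 -17:144 -14:145 -11:144 -8:144 -5:143 -2:144 1:144 4:143 7:143 10:142 13:142
w L x-76 -62:170 -60:168 -58:166 -56:169 -54:170 -52:170 -50:164 -48:154 -46:167 -44:167
w R x-76 42:171 44:171 46:171 48:171 50:171 52:171 54:171 56:169 58:171 60:170 62:170
w L x-60 -62:169 -60:168 -58:166 -56:168 -54:167 -52:162 -50:152 -48:157 -46:169 -44:169
w R x-60 42:171 44:172 46:171 48:171 50:159 52:172 54:171 56:168 58:171 60:170 62:170
w L x-40 -62:160 -60:154 -58:156 -56:155 -54:153 -52:154 -50:153 -48:156 -46:170 -44:168
w R x-40 42:171 44:171 46:171 48:171 50:167 52:170 54:171 56:169 58:171 60:170 62:170
w L x-20 -62:-1 -60:-1 -58:-1 -56:-1 -54:-1 -52:-1 -50:-1 -48:-1 -46:-1 -44:-1
w R x-20 42:-1 44:-1 46:-1 48:-1 50:-1 52:-1 54:-1 56:-1 58:-1 60:-1 62:-1
```

```bash
python3 - <<'E'
from fit import *
K,E=cam('r1w')
c,s=np.cos(.21),np.sin(.21); R=np.array([[c,-s],[s,c]])
for p in ((-100,-75),(-100,75),(-50,-75),(-50,75),(-85,-35),(-85,35),(-45,35)): print(p,proj(K,E,np.r_[R@p+[616,233],24 if abs(p[1])>40 else 50]).round(0))
w=[((-100,-75),(-100,75)),((-100,-75),(-40,-75)),((-100,75),(-40,75))]
print('wall',fit('r1w',w,24,(616,233,.21)))
r=[((-85,y),(-45,y)) for y in (-39,-31,31,39)]
print('rods',fit('r1w',r,47,(616,233,.21)))
i=cv2.imread('pics/r1w.png')
E
```

```text
(-100, -75) [[406. 183.]]
(-100, 75) [[243. 183.]]
(-50, -75) [[410. 127.]]
(-50, 75) [[238. 128.]]
(-85, -35) [[367. 174.]]
(-85, 35) [[282. 174.]]
(-45, 35) [[280. 125.]]
wall (array([6.14384e+02, 2.34659e+02, 2.39000e-01]), np.float64(-8.43), array([8.2, 7.6, 7.9]))
rods (array([6.09000e+02, 2.27925e+02, 2.47000e-01]), np.float64(-9.61), array([4.1, 8.5, 5.1, 5.8]))
```

Request:
send_rows(moves=[[[0,-0.001,-0.005,0,0.004,0.003,-1],[0,0,-0.01,0,0.004,0,-1],[0,0,-0.015,0,0.004,0,-1],[0,0,-0.015,0,0,0,-1],[0,0,-0.015,0,0,0,-1],[0,0,-0.012,0,0,0,-1],[0,0,-0.008,0,0,0,-1],[0,0,-0.005,0,0,0,-1],[0,0,-0.003,0,0,0,-1],[0,0,0,0,0,0,-1]]])

```text
clock: 31.35
eef_pos: [518.7, 211.6, 96.5]
tcp_rot: [-3.136, -0.001, 0.209]
contact_force: [-0.5, 0.1, -3.3]
opening: 0.163
grasp_force: 107.4
```

```bash
python3 tip.py; python3 - <<'E'
from fit import *
shot('wrist','r2w');
w=[((-100,-75),(-100,75)),((-100,-75),(-50,-75)),((-100,75),(-50,75))]
print('wall',fit('r2w',w,24,(616,233,.21)))
K,E=cam('r2w'); g=cv2.GaussianBlur(cv2.imread('pics/r2w.png',0).astype(float),(0,0),.5)
c,s=np.cos(.21),np.sin(.21); R=np.array([[c,-s],[s,c]])
for x in (-70,-62,-55):
  for a,b in ((-46,-22),(22,46)):
    l=np.arange(a,b+1,2); q=proj(K,E,np.c_[np.c_[np.full(len(l),x),l]@R.T+[616,233],np.full(len(l),47.)]); print(x,' '.join(f'{k}:{v:.0f}' for k,v in zip(l,map_coordinates(g,q.T[::-1],order=1,cval=-1))))
E
```

```text
TCP [518.8 211.6  96.8] rot [-3.136e+00 -2.000e-03  2.090e-01] F [-0.1 -0.1 -3.7] t 31.45 open 0.167
tip [655.3 240.8  54.1]
rear [567.3 222.2  53.9]
wall (array([6.15986e+02, 2.32792e+02, 2.11000e-01]), np.float64(-9.25), array([ 8.6, 10. , 10. ]))
-70 -46:137 -44:134 -42:135 -40:133 -38:122 -36:133 -34:122 -32:92 -30:72 -28:71 -26:96 -24:137 -22:136
-70 22:142 24:87 26:77 28:75 30:126 32:106 34:126 36:133 38:117 40:148 42:150 44:148 46:150
-62 -46:138 -44:134 -42:136 -40:134 -38:122 -36:134 -34:123 -32:93 -30:87 -28:86 -26:107 -24:138 -22:137
-62 22:135 24:116 26:94 28:99 30:106 32:106 34:127 36:134 38:117 40:148 42:151 44:148 46:151
-55 -46:138 -44:134 -42:137 -40:135 -38:123 -36:135 -34:123 -32:95 -30:86 -28:87 -26:97 -24:139 -22:138
-55 22:136 24:87 26:86 28:86 30:140 32:112 34:140 36:151 38:130 40:149 42:151 44:149 46:151
```

Request:
send_rows(moves=[[[0,0,-0.002,0,0,0,-1],[0,0,-0.002,0,0,0,-1],[0,0,-0.001,0,0,0,-1],[0,0,-0.001,0,0,0,-1],[0,0,-0.001,0,0,0,-1],[0,0,-0.001,0,0,0,-1],[0,0,0,0,0,0,-1]]])

```text
clock: 32.2
eef_pos: [518.7, 211.6, 88.6]
tcp_rot: [-3.136, -0.001, 0.209]
contact_force: [0.8, 1.1, -1.5]
opening: 0.164
grasp_force: 107.8
```

Request:
send_rows(moves=[[[0,0,-0.001,0,0,0,-1],[0,0,-0.001,0,0,0,-1],[0,0,-0.002,0,0,0,-1],[0,0,-0.003,0,0,0,-1],[0,0,-0.002,0,0,0,-1],[0,0,0,0,0,0,-1]]])

```text
clock: 32.8
eef_pos: [518.4, 211.4, 79.1]
tcp_rot: [-3.136, -0.001, 0.209]
contact_force: [0.6, 0.8, -1.5]
opening: 0.167
grasp_force: 107.8
```

```bash
python3 tip.py; python3 prof.py r3 58 | grep -E '^w'
```

```text
TCP [518.5 211.5  79.4] rot [-3.136e+00 -1.000e-03  2.090e-01] F [-0.1 -0.  -1.6] t 32.9 open 0.166
tip [654.9 240.6  36.5]
rear [566.9 222.   36.4]
w front l-38 -88:139 -86:139 -84:139 -82:139 -80:132 -78:172 -76:173 -74:171 -72:153 -70:169 -68:169 -66:169
w front l38 -88:153 -86:152 -84:136 -82:110 -80:122 -78:176 -76:176 -74:173 -72:171 -70:176 -68:176 -66:177
w L x-76 -62:156 -60:137 -58:74 -56:66 -54:67 -52:132 -50:138 -48:169 -46:172 -44:172
w R x-76 42:176 44:176 46:176 48:176 50:176 52:177 54:176 56:69 58:66 60:153 62:172
w L x-60 -62:162 -60:138 -58:76 -56:65 -54:67 -52:132 -50:138 -48:171 -46:173 -44:172
w R x-60 42:176 44:176 46:177 48:166 50:175 52:177 54:175 56:70 58:67 60:153 62:171
w L x-40 -62:155 -60:140 -58:80 -56:66 -54:67 -52:128 -50:142 -48:173 -46:174 -44:156
w R x-40 42:176 44:176 46:176 48:176 50:167 52:176 54:176 56:69 58:68 60:152 62:170
w L x-20 -62:-1 -60:-1 -58:-1 -56:-1 -54:-1 -52:-1 -50:-1 -48:-1 -46:-1 -44:-1
w R x-20 42:-1 44:-1 46:-1 48:-1 50:-1 52:-1 54:-1 56:-1 58:-1 60:-1 62:-1
```

Request:
send_rows(moves=[[[-0.0049,-0.001,0,0,0,0,-1],[-0.0098,-0.0021,0,0,0,0,-1],[-0.0196,-0.0042,0,0,0,0,-1],[-0.0196,-0.0042,0,0,0,0,-1],[-0.0196,-0.0042,0,0,0,0,-1],[-0.0196,-0.0042,0,0,0,0,-1],[-0.0196,-0.0042,0,0,0,0,-1],[-0.0196,-0.0042,0,0,0,0,-1],[-0.0147,-0.0031,0,0,0,0,-1],[-0.0098,-0.0021,0,0,0,0,-1]]])

```text
clock: 34.05
eef_pos: [360.2, 177.5, 79.6]
tcp_rot: [-3.136, -0.001, 0.209]
contact_force: [-0.3, 0.0, -0.3]
opening: 0.166
grasp_force: 107.8
```

```bash
python3 tip.py; python3 - <<'E'
from h import *
S,D=shot('scene','scene6'),shot('side','side6'); W=shot('wrist','wf')
o=np.zeros((600,800,3),np.uint8)
o[:300,:480]=cv2.resize(S[0][150:300,230:470],None,fx=2,fy=2,interpolation=2)
o[300:600,:480]=cv2.resize(D[0][130:280,230:470],None,fx=2,fy=2,interpolation=2)
o[:200,480:800]=cv2.resize(W[0],(320,200)); cv2.imwrite('pics/c7.png',o[:,:,::-1])
E
```

```text
TCP [360.1 177.5  79.6] rot [-3.136 -0.     0.209] F [-0.6 -0.3 -1.4] t 34.15 open 0.164
tip [496.5 206.7  36.6]
rear [408.4 188.   36.6]
```

View pics/c7.png

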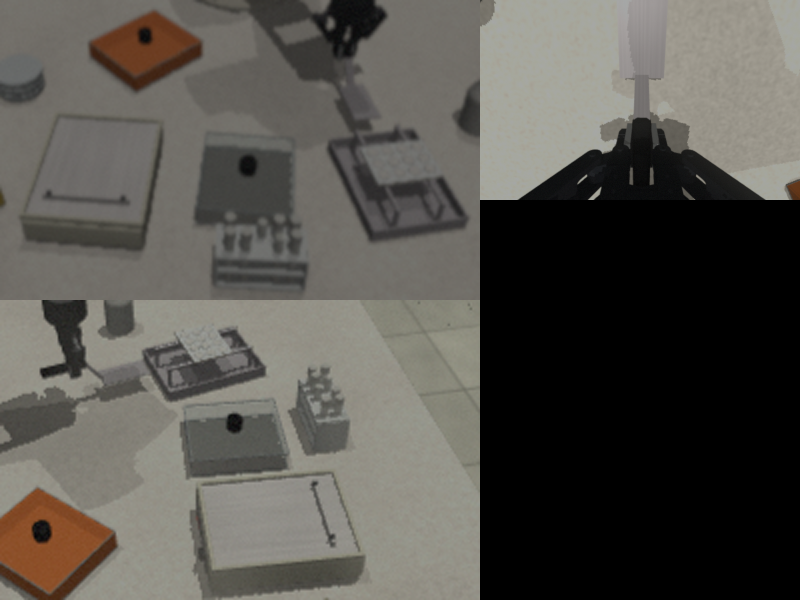

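The tile lies flat across the two rods (crop (400,160) and (205,343)), the cover stands on the bench, and the warmer is empty. Now I'll lay the spatula down in the free bench area.

Request:
send_rows(moves=[[[0,-0.01,0,0,0,0,-1],[0,-0.03,0,0,0,0,-1],[0,-0.04,0,0,0,0,-1],[0,-0.04,0,0,0,0,-1],[0,-0.02,0,0,0,0,-1],[0,0,-0.01,0.005,0,0,-1],[0,0,-0.01,0,0,0,-1],[0,0,-0.008,0,0,0,-1],[0,0,-0.004,0,0,0,-1],[0,0,-0.002,0,0,0,-1]]])

```text
clock: 35.3
eef_pos: [361.5, 38.3, 45.0]
tcp_rot: [-3.131, -0.001, 0.21]
contact_force: [0.2, 0.1, -1.8]
opening: 0.167
grasp_force: 107.9
```

```bash
python3 tip.py
```

```text
TCP [361.6  38.3  45.2] rot [-3.131e+00 -2.000e-03  2.100e-01] F [ 0.   0.3 -1.9] t 35.4 open 0.167
tip [498.   67.8   2.4]
rear [410.   49.1   2.2]
```

Request:
send_rows(moves=[[[0,0,-0.0005,-0.01,-0.002,0,-1],[0,0,-0.0005,0,0,0,-1],[0,0,-0.0005,0,0,0,-1],[0,0,0,0,0,0,-1]]])

```text
clock: 35.8
eef_pos: [361.9, 38.1, 44.2]
tcp_rot: [-3.141, -0.002, 0.209]
contact_force: [-0.6, -0.2, -1.5]
opening: 0.163
grasp_force: 107.9
```

Request:
send_rows(moves=[[[0,0,-0.0005,0,0,0,-1],[0,0,-0.0005,0,0,0,-1],[0,0,0,0,0,0,-1],[0,0,0,0,0,0,-1]]])

```text
clock: 36.2
eef_pos: [361.7, 38.0, 43.1]
tcp_rot: [-3.141, -0.002, 0.209]
contact_force: [-1.1, 0.9, 2.8]
opening: 0.168
grasp_force: 108.5
```

Contact with the bench. Releasing and rising.

Request:
send_rows(moves=[[[0,0,0,0,0,0,1],[0,0,0,0,0,0,1],[0,0,0,0,0,0,1],[0,0,0,0,0,0,1],[0,0,0,0,0,0,1],[0,0,0.01,0,0,0,1],[0,0,0.03,0,0,0,1],[0,0,0.04,0,0,0,1],[0,0,0.04,0,0,0,1],[0,0,0.03,0,0,0,1]]])

```text
clock: 37.2
eef_pos: [362.0, 38.0, 196.0]
tcp_rot: [3.142, -0.004, 0.209]
contact_force: [0.8, -0.6, 0.3]
opening: 1.006
grasp_force: 0.0
```

```bash
python3 - <<'E'
from d import *
from fit import fit,rect
i,K,E=shot('wrist','fin'); shot('scene','scene7'); shot('side','side7'); s=sense(); print(s['clock'],s['eef_pos'],s['opening'])
k=dark('fin',(255,100,400,330),50); b=cv2.boxPoints(k[2]); print('handle',[onz(K,E,p,53)[:2].round(0) for p in b])
print('expect grip 361.7,38 yaw .21; handle centre',np.array([361.7,38])-17.5*np.array([.978,.208]))
for n in ('scene7','side7'): print(n,fit(n,rect(80,104),59,(616,232.8,.21),sig=.7))
E
```

```text
37.35 [363.05830282  38.15117436 195.36915564] 0.9990909072827895
handle [array([384.,  50.]), array([386.,  37.]), array([305.,  19.]), array([302.,  33.])]
expect grip 361.7,38 yaw .21; handle centre [344.585  34.36 ]
scene7 (array([6.22502e+02, 2.29649e+02, 1.69000e-01]), np.float64(-11.03), array([10. ,  2.4, 10. , 10. ]))
side7 (array([6.18013e+02, 2.25800e+02, 2.60000e-01]), np.float64(-10.82), array([9.9, 3.2, 7.8, 9.6]))
```

Request:
send_rows(moves=[[[0.03,0.022,0.01,0,0,0,1],[0.03,0.022,0.01,0,0,0,1],[0.03,0.022,0.01,0,0,0,1],[0.03,0.022,0.01,0,0,0,1],[0.03,0.022,0.01,0,0,0,1],[0.03,0.022,0,0,0,0,1],[0.03,0.022,0,0,0,0,1],[0.02,0.022,0,0,0,0,1],[0,0,0,0,0,0,1],[0,0,0,0,0,0,1]]])

```text
clock: 38.35
eef_pos: [590.8, 213.9, 241.3]
tcp_rot: [3.141, 0.001, 0.21]
contact_force: [-0.3, -1.2, 0.2]
opening: 1.003
grasp_force: 0.0
```

```bash
python3 - <<'E'
from fit import *
shot('wrist','chk'); s=sense(); print(s['clock'],s['eef_pos'])
print('tile',fit('chk',rect(80,104),59,(616,232.8,.21)),fit('chk',rect(78,102),59,(616,232.8,.21)))
print('rack',fit('chk',rect(200,150),24,(616,232.8,.21)))
E
```

```text
38.4 [590.53317086 213.38619094 241.66660893]
tile (array([6.15648e+02, 2.35744e+02, 2.10000e-01]), np.float64(-12.54), array([ 9.8,  9.9,  9.6, 10. ])) (array([6.15555e+02, 2.35846e+02, 2.05000e-01]), np.float64(-12.56), array([10. ,  9.9,  9.7,  9.9]))
rack (array([6.13227e+02, 2.32530e+02, 2.11000e-01]), np.float64(-12.65), array([10., 10., 10., 10.]))
```

```bash
python3 -c "
from rig import *
print(sign_off())"
```

```text
the job is handed in; nothing more can be done
None
```

I handed in the job at about 38 s: the cover stands upright on the bench and the tile lies flat across the rods, about 3 mm off centre each way. The spatula is back on the bench, blade down, the other lab ware was not touched, and no verdict came back.

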